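Invert rinsed sample vessels on the air drying stand and set the air

TASK

Shut the air of the drying stand by sliding its valve grip all the way home to the end of the track nearest you. Then put every square sample vessel that lies on the bench upside down over a peg of the stand, one to a peg, upright and with its rim flat down on the deck. When all of them are seated, slide the valve grip along until its middle is in line with the white pointer beside the track, and leave the other things on the bench where they stand.

Things in the scene. Friction and masses are not known exactly. Their poses are not given: they have to be found in the camera images.
- vessel_1: white square-section plastic sample vessel, open at one end, 50 x 50 mm outside and 100 mm long, walls 4 mm (inside 42 x 42 mm, 95 mm deep), about 0.12 kg; starts lying on one flat side, its mouth turned roughly towards the robot. Origin at its middle (50 mm from either end, 25 mm from each side face); own x points from the closed base to the open mouth, y and z through the side faces. Two or three vessels are present; an absent one reads None from the start and stays so
- vessel_2: white square-section plastic sample vessel, open at one end, 50 x 50 mm outside and 100 mm long, walls 4 mm (inside 42 x 42 mm, 95 mm deep), about 0.12 kg; starts lying on one flat side, its mouth turned roughly towards the robot. Origin at its middle (50 mm from either end, 25 mm from each side face); own x points from the closed base to the open mouth, y and z through the side faces. Two or three vessels are present; an absent one reads None from the start and stays so
- vessel_3: white square-section plastic sample vessel, open at one end, 50 x 50 mm outside and 100 mm long, walls 4 mm (inside 42 x 42 mm, 95 mm deep), about 0.12 kg; starts lying on one flat side, its mouth turned roughly towards the robot. Origin at its middle (50 mm from either end, 25 mm from each side face); own x points from the closed base to the open mouth, y and z through the side faces. Two or three vessels are present; an absent one reads None from the start and stays so
- stand: aluminium drying stand, fixed to the bench: deck 90 mm (own x, away from the robot at yaw 0) by 330 mm (own y), top 20 mm above the bench, with three upright grey pegs in a row 125 mm apart along own y. Origin on the bench under the middle of the deck (and of the middle peg). The slide valve is beside its left end, centred at own (-0.02, +0.24): base 40 mm wide, 140 mm along own x, 14 mm high
- peg_1 (a point): foot of the left peg (own +y side of the stand), on its axis at the top of the deck. Each peg is round, 29 mm in diameter up to 50 mm above the deck, then tapers to 12 mm at the tip, 80 mm above the deck. A seated vessel stands on its rim on the deck, its middle 50 mm above this point
- peg_2 (a point): foot of the middle peg, as peg_1
- peg_3 (a point): foot of the right peg, as peg_1
- valve (a joint): position of the valve grip along its track in m: 0 = shut (end nearest the robot), grows as it slides along the stand's own +x, up to 0.09; stiff, needs about 2 N and stays where it is left
- valve_top (a point): middle of the top face of the black valve grip, an upright block 28 mm (stand's y) by 20 mm (stand's x) and 40 mm high, its top 55 mm above the bench
- pointer: small white index block (16 x 16 x 26 mm) beside the left-hand side of the valve track with a short pin towards the grip, fixed for the run. Origin on the bench; own x runs along the track, and the grip is in line when point valve_top has the same place along it (own x = 0). Block and pin lie 20 to 55 mm to the left of the middle of the track
- rotation_stage: tall fixed instrument to the right of the work, not part of the job but in the way of the gripper: an upright black disc 130 mm across on a post, its middle over own (0.154, 0.002), its plane along own y, its top 215 mm above the bench; a white rod 10 mm thick runs from it along own -x, 100 mm above the bench, from own x = 0.13 to -0.27. Origin on the bench under the rod
- dropper_bottle: small brown dropper bottle, 32 x 32 x 70 mm, standing behind the stand, a bystander; origin under its middle
- lens_tube: black lens tube, 32 x 32 x 52 mm, standing behind the stand, a bystander; origin under its middle
- tape_roll: dark tape roll, 58 x 56 x 19 mm, lying flat at the front right, a bystander; origin under its middle
Things that resemble listed ones, but are neither listed nor needed, are in the scene too. Leave any turquoise look-alike of the vessel_1 alone.

How it is judged:
By the outcome, as a careful person would: the job done as asked, in the order asked, and still so for the second after the job is handed in, with the robot touching nothing.
Of vessel_1, vessel_2, vessel_3 only 2 to 3 are there at a start; the rules pass over those that are not, and their reading is None.
At some moment in a run one of vessel_1, vessel_2, vessel_3 may be knocked a few centimetres aside while the robot is not near it.
It also fails if it takes over 210 s, if anything falls off the work surface, if the arm or the gripper's body presses on something with over 40 N, if the wrist force passes 120 N, or if a joint passes its speed limit or range.

ROBOT

A 6-joint arm with a two-finger parallel gripper is mounted at the origin on a cart in front of the work surface, level with it; the furniture and walls round the work are solid. World frame = base frame: x ahead of the robot, y to its left, z up, the work surface at z = 0. Lengths are in m, angles in rad, forces in N, time in s.
With the tool pointing down it reaches from about 0.375 to 0.9 m from the base axis. Payload 3.1 kg.
Tool frame: the origin (TCP) lies between the finger pads; the fingertips stand 25 mm ahead of it and the grasp point (between the pads) lies 6 mm ahead of it; x points along the fingers, y is the direction in which the jaws open and shut, and the axes are right-handed (so a half turn about x gives the same grasp; the last joint's range is limited). The gripper opens to 85 mm and grips with 20 to 120 N. Pads are 22 mm wide; open, the fingers measure 114 mm over their backs; the gripper's body (76 mm by 85 mm) begins 54 mm behind the grasp point. The pads swing forward as they close: fully open they stand 13 mm farther back than shut.
Start: joints at [1.135, 0.527, 1.433, -0, 1.181, -0.178], TCP at [0.159, 0.604, 0.256] pointing down, gripper open.
Joint ranges: [-3.08, 3.08], [-0.75, 2.2], [0.22, 2.44], [-1.43, 4.57], [0, 2.65], [-2.85, 2.85]. Speed limits (rad/s): [2.79, 2.79, 3.14, 3.14, 3.14, 3.14].

INTERFACE

Orientations are given as a unit quaternion [x, y, z, w].
In Python, from station import manip, viewer, workorder gives the robot as it stands.
- The arm moves only by the shell command python3 -m crank 'ROWS' [FORCE]. ROWS is JSON, one flat list of numbers, 5 for each row, row after row: the opening, from 0 (shut) to 1 (fully open), then the shift along the world's x, y, z in mm, then the turn about the world's z in rad. A call has 1 to 10 rows; each row is the pose to reach, as a shift and turn from the pose commanded when the call began; what a row does not reach only later rows make up. A row lasts 1/8 s, in which the tool goes at most 62.5 mm and 10.7 degrees, less where a joint would pass 70% of its speed; a pose out of reach is approached as far as the arm can. A call with a gripper value outside its range is refused whole. The fingers move at their own pace and stop on an object; FORCE is the grip in N (left out, the last holds). Time passes only in rows, so rows that repeat a pose let the fingers close. It gives the time, the measured TCP pose, the force and the opening at its end, in the units of the state.
- manip.sense(): the state, without advancing time (a new reading comes with each control period).
- viewer.snapshot(name): name is "scene" or "top"; returns a dict with "img" (384x512x3 uint8, red, green, blue), "range_z" (384x512 float32, m along the optical axis (not along the pixel's ray), 0 where there is no reading), "fx", "fy", "cx", "cy" (pixels), "origin" and "attitude" of the camera in the world. Camera axes: x right, y down, z forward; pixel columns grow to the right and rows downward; lengths in m; the calibration is good to about 2 mm. A picture is of the moment at which its call begins.
- workorder.sign_off(): hands the job in, once; it reports no verdict.
The state is a dict: "t": time; "q": joint angles; "qd": joint speeds; "tau": joint torques, N m; "tcp_pos": TCP position; "tool_rot": TCP orientation; "force": force on the tool from outside, world axes, zero at the start; "ft_torque": the same for the moment, N m; "finger_gap": opening from 0.0 (shut) to 1.0 (fully open).
Only numpy, scipy, OpenCV 4.12 (cv2) and the standard library are available. Lean on these libraries where they do the work, as an engineer would, in place of code of your own. Each camera call takes 0.05 s, during which the arm holds its last target.

## Working session

There is one attempt and no reset: what is moved stays moved. The work goes in short steps, Python scripts to look and compute and a shell command to move; the robot and the scene stay as the last step left them, time stands still between calls to the robot, and variables do not carry over. Pictures are saved under pics/ and viewed, and the job is handed in when it is done.

```bash
mkdir -p pics; ls
python3 - <<'E'
from station import manip, viewer, workorder
import cv2,numpy as np
for n in("scene","top"):
    s=viewer.snapshot(n)
    cv2.imwrite(f"pics/{n}0.png",cv2.resize(s["img"][:,:,::-1],(768,576),interpolation=cv2.INTER_CUBIC))
    print(n,s["fx"],s["fy"],s["cx"],s["cy"],s["origin"],s["attitude"])
print(manip.sense())
E
```

```text
pics
scene 370.517162698026 370.517162698026 254.86084824483783 191.87068188079814 [-0.09945433  0.57089062  0.54971383] [-0.34387896  0.78305112 -0.47245382  0.21299201]
top 481.7200677755592 481.7200677755592 250.01973929658863 185.86549801361414 [ 0.34355654 -0.05388567  1.61413663] [ 0.71373169 -0.69692534  0.0503759  -0.04841911]
{'t': 0.1, 'q': array([ 1.13452586e+00,  5.28398047e-01,  1.43384220e+00, -2.78150933e-05,
        1.18139685e+00, -1.78505764e-01]), 'qd': array([ 0.00075008, -0.00041641, -0.00378292,  0.00095336,  0.00048634,
       -0.00058538]), 'tau': array([-5.88876310e-05, -4.43302703e+01, -1.78586286e+01, -2.06942218e-04,
        3.91343943e-03, -1.93155785e-06]), 'tcp_pos': array([0.15903591, 0.60377537, 0.25539452]), 'tool_rot': array([ 0.09018604,  0.7014523 , -0.09156943,  0.70103223]), 'force': array([ 0.86100555, -0.00450265,  1.79388325]), 'ft_torque': array([-0.03535739, -0.0001723 , -0.02314139]), 'finger_gap': 1.00090327601694}
```

View pics/scene0.png

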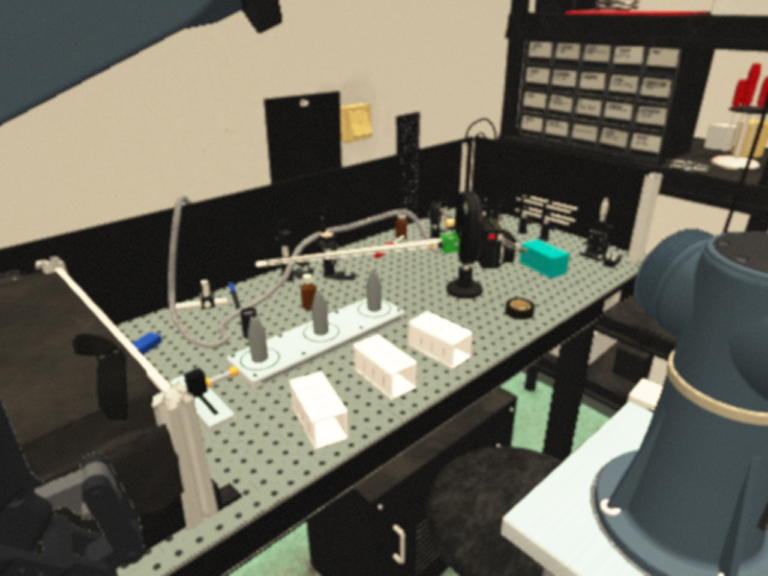

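View pics/top0.png

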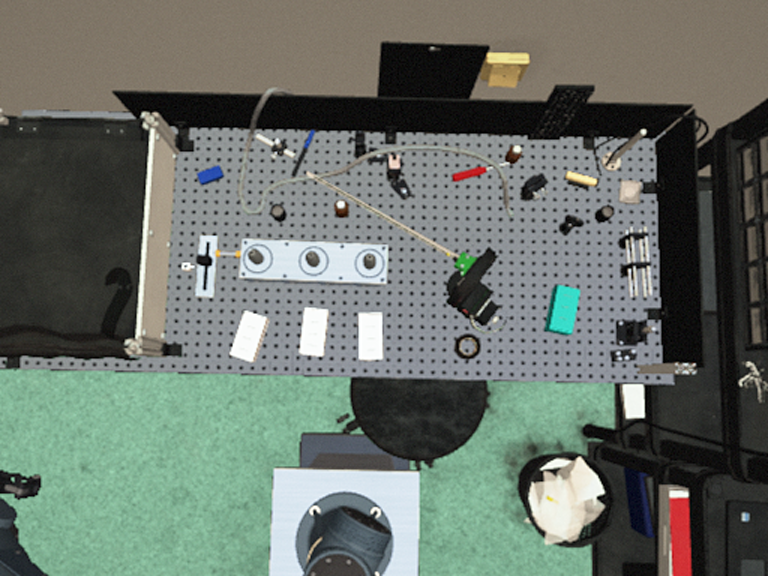

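Both views show three white open vessels; in the 768x576 top view they are at (249,336), (314,332) and (370,336). The turquoise look-alike is at (564,309), the stand with pegs at about (313,260), the valve at (205,262), the pointer at (187,266) and the stage rod from (310,175) to (455,255). Next I'll measure these.

```bash
cat > h.py <<'E'
from station import manip, viewer, workorder
import cv2,numpy as np
from scipy.spatial.transform import Rotation as R
def snap(n):
    s=viewer.snapshot(n); s["Rm"]=R.from_quat(s["attitude"]).as_matrix(); return s
def cloud(s):
    v,u=np.mgrid[0:384,0:512]; z=s["range_z"]
    p=np.stack([(u-s["cx"])/s["fx"]*z,(v-s["cy"])/s["fy"]*z,z],-1)
    return p@s["Rm"].T+s["origin"]
def ray(s,u,v,h):
    d=s["Rm"]@np.array([(u-s["cx"])/s["fx"],(v-s["cy"])/s["fy"],1]); o=np.array(s["origin"])
    return o+d*(h-o[2])/d[2]
def proj(s,p):
    c=s["Rm"].T@(np.array(p)-s["origin"]); return s["fx"]*c[0]/c[2]+s["cx"],s["fy"]*c[1]/c[2]+s["cy"]
def save(img,name,box=None,k=4):
    if box: u0,v0,u1,v1=box; img=img[v0:v1,u0:u1]
    cv2.imwrite("pics/"+name,cv2.resize(img[:,:,::-1],None,fx=k,fy=k,interpolation=cv2.INTER_CUBIC))
def vessels(s,zmin=.035,zmax=.065):
    P=cloud(s); im=s["img"].astype(int)
    m=((im.min(2)>170)&(im.max(2)-im.min(2)<50)&(P[...,2]>zmin)&(P[...,2]<zmax)&(P[...,0]>.25)&(P[...,0]<1)&(abs(P[...,1])<.5)).astype(np.uint8)
    n,l,st,c=cv2.connectedComponentsWithStats(m)
    out=[]
    for i in range(1,n):
        if st[i,4]<150: continue
        v,u=np.nonzero(l==i)
        h=np.median(P[l==i][:,2])
        pts=np.array([ray(s,a,b,h)[:2] for a,b in zip(u,v)],np.float32)
        (cx,cy),(w,hh),ang=cv2.minAreaRect(pts)
        bx=cv2.boxPoints(((cx,cy),(w,hh),ang))
        e=bx[1]-bx[0]; f=bx[2]-bx[1]; a=e if np.linalg.norm(e)>np.linalg.norm(f) else f
        if a[0]<0:a=-a
        out.append((cx,cy,max(w,hh),min(w,hh),np.arctan2(a[1],a[0]),h,u.mean(),v.mean()))
    return out
E
python3 - <<'E'
from h import *
s=snap("top"); P=cloud(s)
save(s["img"],"c1.png",(110,130,270,250),5)
for o in vessels(s): print(np.round(o,3))
def at(u,v): 
    u=round(u/1.5);v=round(v/1.5); return u,v,np.round(P[v,u],3)
for nm,u,v in [("peg1",258,258),("peg2",313,259),("peg3",370,261),("valve",206,262),("pointer",187,266),("post",133,347),("post2",150,120),("beam",145,230),("bench front",314,368),("bench",230,300),("rodL",312,176),("rodR",450,250),("disc",475,275),("bot",341,208),("lens",278,212)]: print(nm,at(u,v))
q=manip.sense(); M=R.from_quat(q["tool_rot"]).as_matrix(); print(M.round(3))
E
```

```text
[ 4.48000e-01  7.40000e-02  1.00000e-01  5.00000e-02 -8.40000e-02
  5.00000e-02  2.09103e+02  2.20444e+02]
[ 4.35000e-01  2.15000e-01  1.00000e-01  5.00000e-02 -2.74000e-01
  5.00000e-02  1.65522e+02  2.23387e+02]
[ 4.42000e-01 -5.00000e-02  9.70000e-02  4.80000e-02  2.60000e-02
  5.00000e-02  2.47117e+02  2.23130e+02]
peg1 (172, 172, array([0.6  , 0.199, 0.072]))
peg2 (209, 173, array([0.598, 0.078, 0.08 ]))
peg3 (247, 174, array([ 0.598, -0.045,  0.081]))
valve (137, 175, array([0.591, 0.317, 0.048]))
pointer (125, 177, array([0.586, 0.36 , 0.034]))
post (89, 231, array([0.399, 0.42 , 0.175]))
post2 (100, 80, array([0.866, 0.418, 0.177]))
beam (97, 153, array([0.637, 0.413, 0.172]))
bench front (209, 245, array([ 0.369,  0.076, -0.001]))
bench (153, 200, array([0.515, 0.27 , 0.001]))
rodL (208, 117, array([0.78 , 0.086, 0.094]))
rodR (300, 167, array([ 0.619, -0.212,  0.112]))
disc (317, 183, array([ 0.554, -0.252,  0.217]))
bot (227, 139, array([0.716, 0.024, 0.064]))
lens (185, 141, array([0.709, 0.164, 0.048]))
[[-0.001  0.255  0.967]
 [-0.002  0.967 -0.255]
 [-1.    -0.002 -0.   ]]
```

View pics/c1.png

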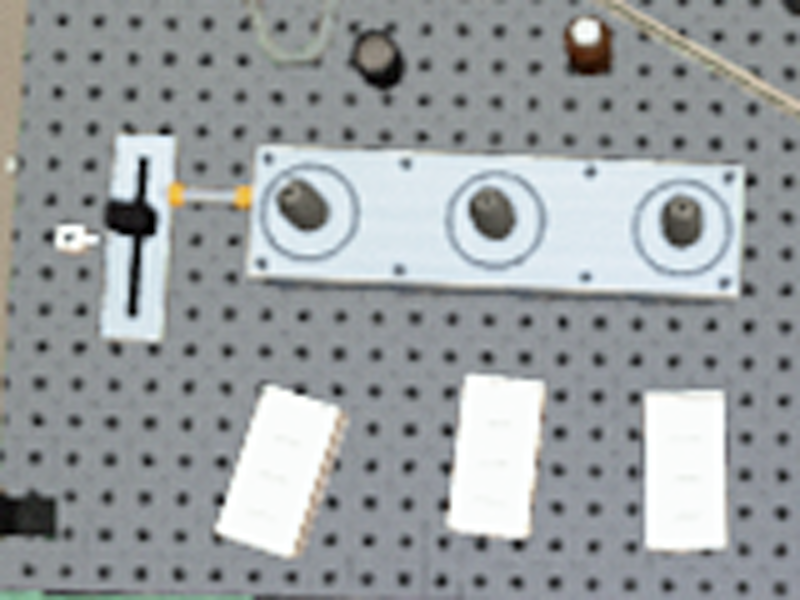

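Crop check: the three white open boxes at crop (280,470), (497,457) and (685,470) are the vessels. The valve grip is at (131,217) and the pointer, with its pin, is at (75,238). Next I'll measure the valve, pointer and pegs.

```bash
cat >> h.py <<'E'
def geom(s):
    C=lambda x,y,h:ray(s,110+(x+.5)/5-.5,130+(y+.5)/5-.5,h)
    return C
E
python3 - <<'E'
from h import *
s=snap("top"); P=cloud(s); C=geom(s)
for nm,x,y,h in [("ring1",309,211,.02),("ring2",496,221,.02),("ring3",682,227,.02),("dkTL",256,146,.02),("dkTR",744,166,.02),("dkBL",247,278,.02),("dkBR",739,296,.02),("vbTL",116,134,.014),("vbTR",177,137,.014),("vbBL",101,337,.014),("vbBR",163,341,.014)]:
    print(nm,C(x,y,h).round(4))
im=s["img"].astype(int)
m=(im.max(2)<70)&(P[...,2]>.04)&(P[...,2]<.07)&(abs(P[...,0]-.59)<.08)&(abs(P[...,1]-.317)<.05)
v,u=np.nonzero(m); q=np.array([ray(s,a,b,.055)[:2] for a,b in zip(u,v)]);print("valve",len(u),q.mean(0),q.min(0),q.max(0),cv2.minAreaRect(q.astype(np.float32)))
m=(im.min(2)>150)&(abs(P[...,0]-.586)<.03)&(P[...,1]>.342)&(P[...,1]<.38)
v,u=np.nonzero(m); q=np.array([ray(s,a,b,.026)[:2] for a,b in zip(u,v)]);print("ptr",len(u),q.mean(0),q.min(0),q.max(0),cv2.minAreaRect(q.astype(np.float32)))
save(s["img"],"c2.png",(115,150,160,205),12)
s=snap("scene"); save(s["img"],"c3.png",(100,220,190,300),8)
E
```

```text
ring1 [0.6092 0.209  0.02  ]
ring2 [0.6055 0.0835 0.02  ]
ring3 [ 0.6044 -0.0413  0.02  ]
dkTL [0.6527 0.2467 0.02  ]
dkTR [ 0.647 -0.082  0.02 ]
dkBL [0.5629 0.2483 0.02  ]
dkBR [ 0.5587 -0.0805  0.02  ]
vbTL [0.6598 0.3428 0.014 ]
vbTR [0.6587 0.3015 0.014 ]
vbBL [0.5216 0.3449 0.014 ]
vbBR [0.5199 0.3034 0.014 ]
valve 49 [0.59683284 0.32024789] [0.58664335 0.30550395] [0.60671393 0.33532758] ((0.596561849117279, 0.32049664855003357), (0.01993289589881897, 0.029671110212802887), 1.3916771411895752)
ptr 45 [0.58224912 0.35608141] [0.5537653  0.33826022] [0.59373235 0.37215718] ((0.5740935802459717, 0.3559701144695282), (0.03433433920145035, 0.038927916437387466), 87.02682495117188)
```

View pics/c2.png

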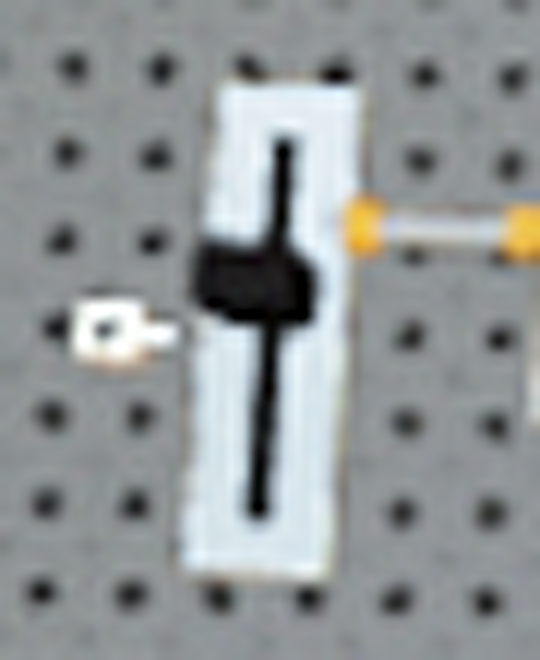

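View pics/c3.png

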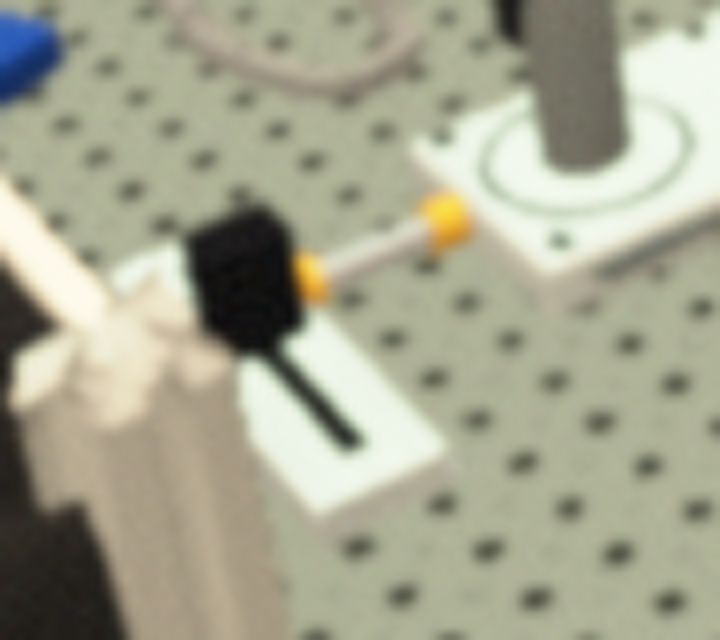

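Run:
```python
from h import *
s=snap("top"); 
c=lambda x,y,h:ray(s,115+(x+.5)/12-.5,150+(y+.5)/12-.5,h).round(4)
for h in(.015,.026): print("pin",c(168,333,h),c(105,300,h),c(105,358,h))
sc=s["img"].astype(int)[174:182,120:132].min(2); print(sc)
q=manip.sense(); print(q["tcp_pos"].round(4))
```

```text
pin [0.5879 0.3527 0.015 ] [0.5968 0.3709 0.015 ] [0.5804 0.3699 0.015 ]
pin [0.5862 0.3499 0.026 ] [0.5951 0.3679 0.026 ] [0.5788 0.367  0.026 ]
[[142 140 119 112 131 139 138 141 144 143 116  47]
 [129 189 242 249 248 249 219 141 141 147 135  89]
 [ 84 202 243 221 211 247 238 129 119 127 139 165]
 [ 64 226 231  99 156 241 251 247 250 207 120 177]
 [107 240 248 199 238 250 234 223 225 182 125 166]
 [133 193 217 205 235 234 182 137 138 135 137 188]
 [146 151 142 144 155 153 141 143 148 139 135 189]
 [144 143 133 135 137 136 140 142 144 142 136 181]]
[0.1592 0.6041 0.2559]
```

```bash
python3 -m crank '[1,0,0,40,0, 1,50,-33,40,-0.15, 1,100,-65,40,-0.31, 1,150,-97,40,-0.46, 1,200,-130,40,-0.62, 1,250,-162,40,-0.77, 1,300,-195,40,-0.93, 1,350,-227,40,-1.08, 1,400,-260,40,-1.24, 1,437,-284,40,-1.33]' 40
python3 - <<'E'
from h import *
s=snap("scene"); save(s["img"],"d1.png",None,1.5)
s=snap("top"); save(s["img"],"d2.png",(90,120,260,250),4)
E
```

```text
t: 1.55
tcp_pos: [0.5984, 0.3184, 0.2961]
tool_rot: [0.506, 0.494, -0.505, 0.495]
force: [-0.2, 0.6, -0.2]
finger_gap: 1.0
```

View pics/d1.png

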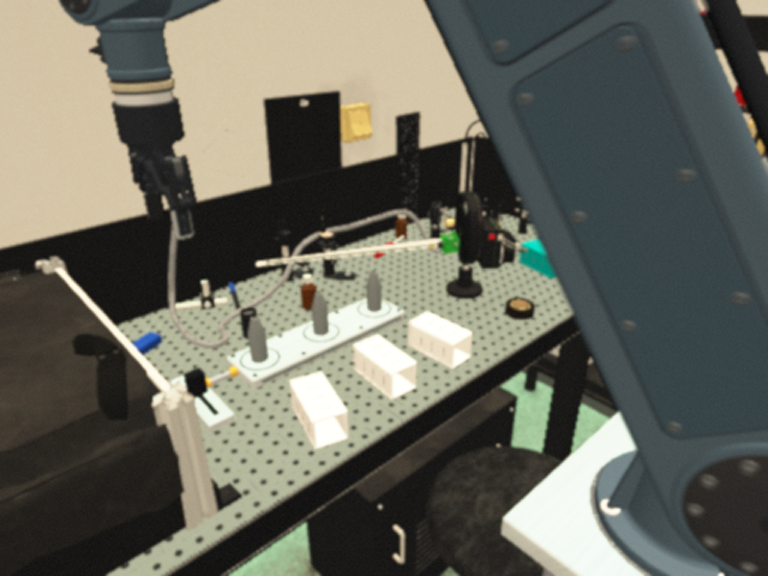

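Run:
```python
from h import *
q=manip.sense(); print(q["tcp_pos"].round(4),R.from_quat(q["tool_rot"]).as_matrix().round(3),q["t"])
```

```text
[0.6007 0.3167 0.2957] [[ 0.003  1.    -0.023]
 [-0.001 -0.023 -1.   ]
 [-1.     0.003  0.001]] 1.65
```

The gripper (scene px 170,200) is above the valve grip (195,380) with its jaws along the track. I'll descend in two stages.

```bash
python3 -m crank '[1,-4,4,-60,0, 1,-4,4,-120,0, 1,-4,4,-180,0, 1,-4,4,-190,0,1,-4,4,-190,0]' 40
python3 - <<'E'
from h import *
q=manip.sense(); print(q["tcp_pos"].round(4),q["t"])
s=snap("scene"); save(s["img"],"d3.png",(60,130,260,300),4)
q=manip.sense(); print(q["tcp_pos"].round(4),q["t"])
E
```

```text
t: 2.28
tcp_pos: [0.5925, 0.3249, 0.107]
tool_rot: [0.504, 0.496, -0.504, 0.496]
force: [0.4, -0.3, 0.6]
finger_gap: 1.003
[0.5925 0.3249 0.107 ] 2.275
[0.5936 0.3253 0.1085] 2.325
```

View pics/d3.png

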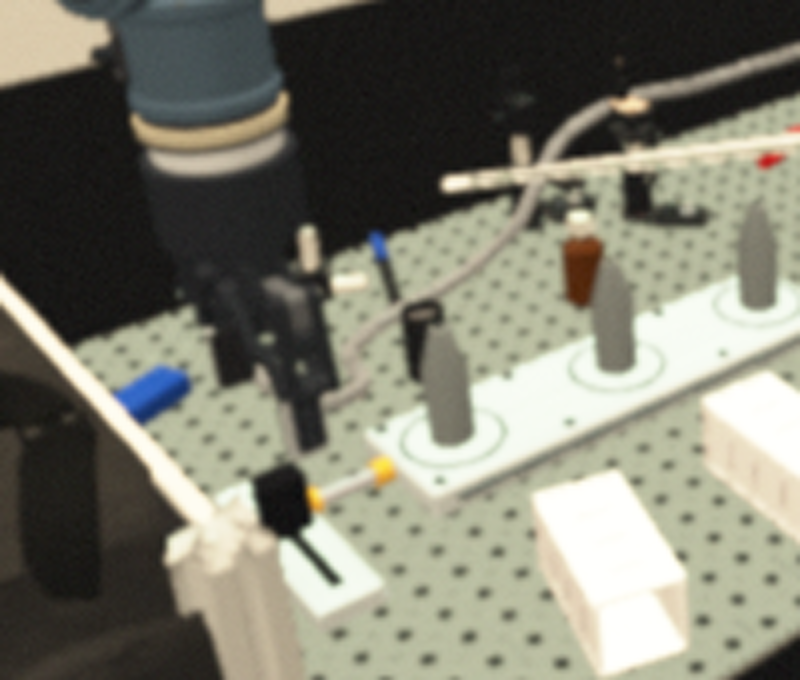

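```bash
python3 -m crank '[1,4,-4,0,0, 1,4,-4,-30,0, 1,4,-4,-58,0, 1,4,-4,-58,0, 0,4,-4,-58,0, 0,4,-4,-58,0, 0,4,-4,-58,0, 0,4,-4,-58,0, 0,4,-4,-58,0, 0,4,-4,-58,0]' 40
```

```text
t: 3.58
tcp_pos: [0.5968, 0.3205, 0.0493]
tool_rot: [0.505, 0.496, -0.504, 0.496]
force: [-0.3, -0.7, 5.8]
finger_gap: 0.225
```

```bash
python3 -m crank '[0,-8,0,1,0, 0,-16,0,1,0, 0,-24,0,1,0, 0,-32,1,1,0, 0,-40,1,1,0, 0,-46,1,1,0, 0,-48,1,1,0, 0,-48,1,1,0]' 40; python3 -m crank '[0,-2,0,0,0, 0,-4,0,0,0, 0,-6,0,0,0,0,-6,0,0,0]'
```

```text
t: 4.58
tcp_pos: [0.5477, 0.3214, 0.0493]
tool_rot: [-0.504, -0.496, 0.505, -0.495]
force: [-1.0, 2.1, 1.7]
finger_gap: 0.227
t: 5.08
tcp_pos: [0.5442, 0.3215, 0.0493]
tool_rot: [0.505, 0.495, -0.503, 0.497]
force: [5.5, 0.8, -2.8]
finger_gap: 0.226
```

```bash
python3 -m crank '[0,-2,0,0,0, 0,-4,0,0,0, 0,-4,0,0,0]'; python3 -c "
from h import *
print(manip.sense()['tcp_pos'].round(4),manip.sense()['force'].round(2))"
```

```text
t: 5.45
tcp_pos: [0.5439, 0.3215, 0.0494]
tool_rot: [0.508, 0.493, -0.501, 0.498]
force: [11.9, 0.6, -7.9]
finger_gap: 0.232
[0.5439 0.3215 0.0494] [11.91  0.55 -7.87]
```

Force climbs while x stays at 0.544, so the grip is on its end stop. I'll release it, rise and look.

```bash
python3 -m crank '[0,5,0,0,0, 1,5,0,0,0, 1,5,0,0,0, 1,5,0,0,0, 1,5,0,0,0,1,5,0,50,0, 1,5,0,110,0, 1,5,0,170,0, 1,5,0,170,0]' 20
python3 - <<'E'
from h import *
s=snap("scene"); save(s["img"],"e1.png",(90,180,250,300),5)
print(manip.sense()["tcp_pos"])
s=snap("top"); P=cloud(s); print(vessels(s)); save(s["img"],"e2.png",(110,130,270,250),5)
E
```

```text
t: 6.58
tcp_pos: [0.5464, 0.3227, 0.2255]
tool_rot: [0.508, 0.494, -0.5, 0.498]
force: [-0.1, -0.7, 0.3]
finger_gap: 0.999
[0.54443775 0.32183338 0.22232563]
[(0.4476538300514221, 0.07451425492763519, 0.09979388117790222, 0.05004299432039261, np.float32(-0.08410623), np.float64(0.05003764391864274), np.float64(209.09623430962344), np.float64(220.4058577405858)), (0.43458810448646545, 0.21501179039478302, 0.09957023710012436, 0.04967471957206726, np.float32(-0.27404454), np.float64(0.05031723578182801), np.float64(165.53014553014552), np.float64(223.3762993762994)), (0.442139208316803, -0.05021779239177704, 0.09733503311872482, 0.0484720841050148, np.float32(0.026415024), np.float64(0.05003558213472159), np.float64(247.06021505376344), np.float64(223.152688172043))]
```

View pics/e1.png

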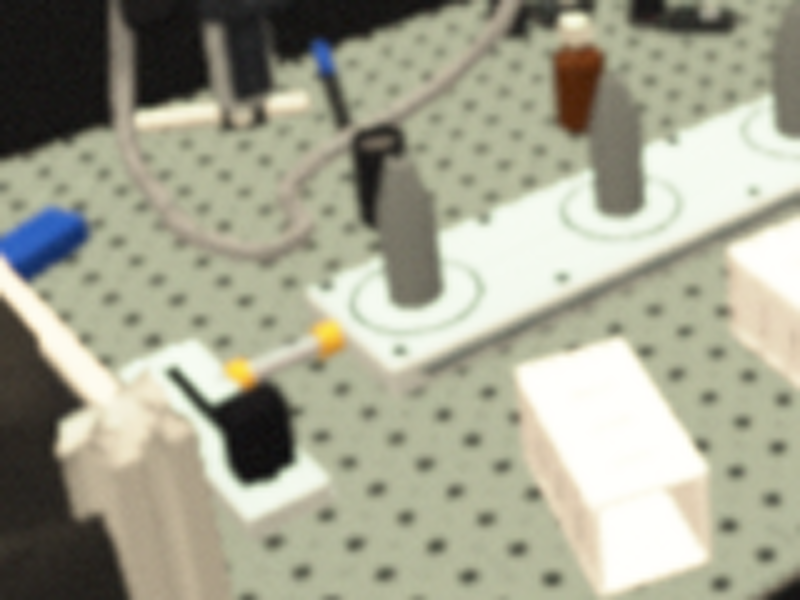

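View pics/e2.png

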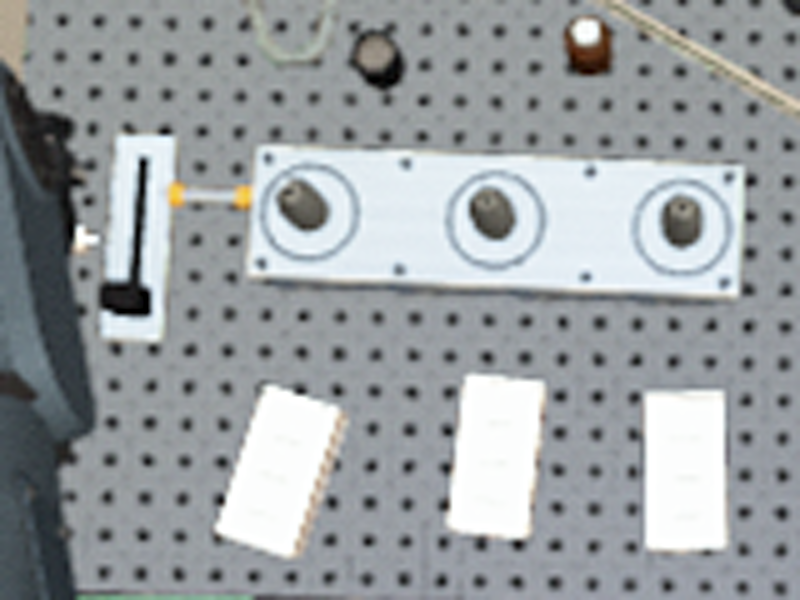

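The valve is shut: the grip is at crop (125,298), at the near end of its track. Next is the left vessel. I'll grip it 22 mm from its closed end with a light grip so it can swing mouth-down.

```bash
python3 -m crank '[1,-10,-14,0,0.17, 1,-20,-28,0,0.33, 1,-30,-42,0,0.5, 1,-40,-56,0,0.66, 1,-50,-70,0,0.83, 1,-60,-84,0,0.99, 1,-70,-98,0,1.16, 1,-81,-113,-20,1.32, 1,-81,-113,-60,1.32, 1,-81,-113,-60,1.32]' 20; python3 -m crank '[1,0,0,-40,0, 1,0,0,-80,0, 1,0,0,-110,0, 1,0,0,-125,0, 1,0,0,-125,0, 1,0,0,-125,0]'; python3 -c "
from h import *
q=manip.sense();print(q['tcp_pos'].round(4),q['force'].round(2),R.from_quat(q['tool_rot']).as_matrix()[:,1].round(3))
s=snap('scene'); save(s['img'],'f1.png',(150,180,310,300),5)"
```

```text
t: 7.92
tcp_pos: [0.4587, 0.2074, 0.1556]
tool_rot: [0.093, 0.704, -0.096, 0.697]
force: [-0.2, -0.0, 0.0]
finger_gap: 1.0
t: 8.68
tcp_pos: [0.4631, 0.2086, 0.0353]
tool_rot: [0.095, 0.7, -0.094, 0.701]
force: [1.4, -0.3, -0.3]
finger_gap: 1.002
[0.4631 0.2086 0.0353] [ 1.42 -0.27 -0.35] [0.264 0.964 0.001]
```

View pics/f1.png

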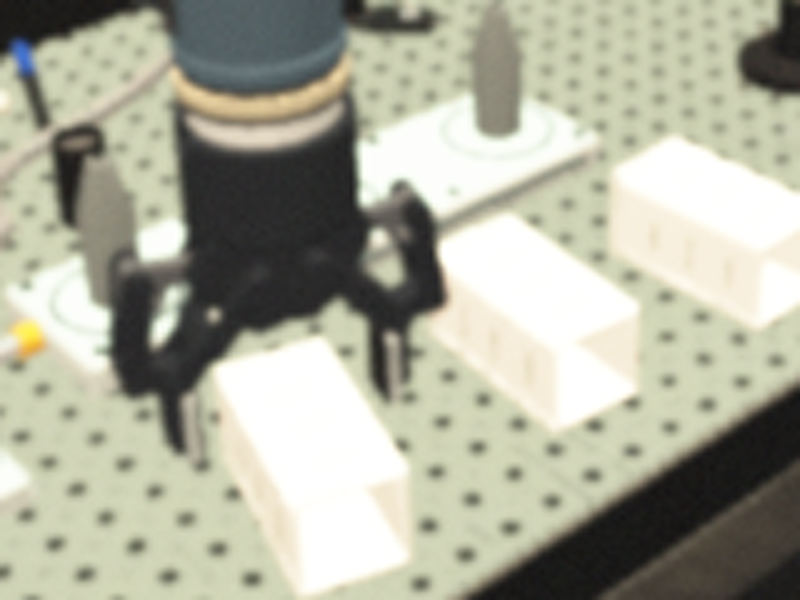

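The fingers straddle the closed end, left of crop (220,420) and right of (390,370). I'll close at 20 N and lift.

```bash
python3 -m crank '[0,0,0,0,0, 0,0,0,0,0, 0,0,0,0,0, 0,0,0,0,0, 0,0,0,20,0, 0,0,0,50,0, 0,0,0,80,0, 0,0,0,100,0, 0,0,0,100,0, 0,0,0,100,0]' 20; python3 -c "
from h import *
q=manip.sense();print(q['tcp_pos'].round(4),q['force'].round(2))
s=snap('scene'); save(s['img'],'f2.png',(150,150,310,270),5)"
```

```text
t: 9.98
tcp_pos: [0.4616, 0.2081, 0.1336]
tool_rot: [0.094, 0.701, -0.095, 0.7]
force: [-1.3, 0.2, -1.0]
finger_gap: 0.589
[0.4616 0.2081 0.1336] [-1.33  0.2  -1.04]
```

View pics/f2.png

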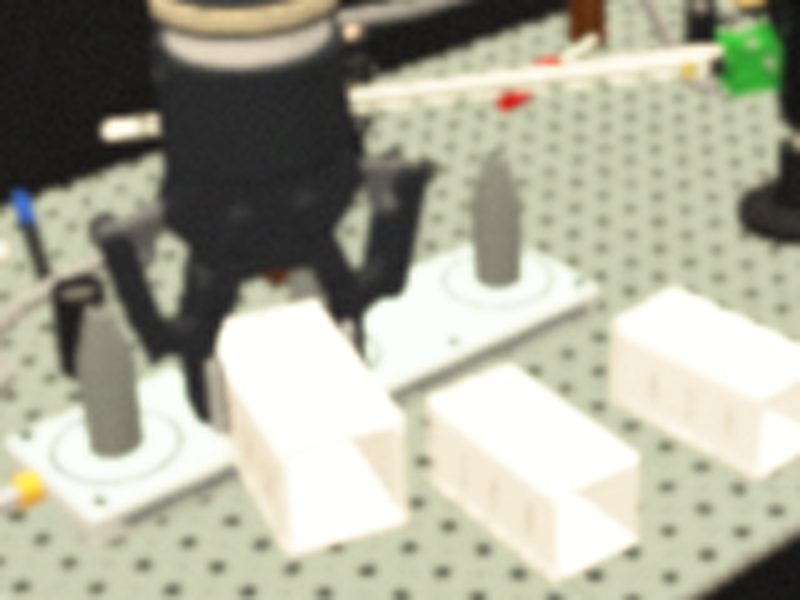

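The vessel (crop 310,430) stays level, so the 20 N pads hold it against gravity. I'll lower it near the bench and ease the opening to the contact width so it can pivot slowly.

```bash
python3 -m crank '[0,0,0,-20,0, 0,0,0,-40,0, 0.57,0,0,-40,0, 0.57,0,0,-40,0, 0.57,0,0,-40,0]' 20; python3 -c "
from h import *
q=manip.sense();print(q['tcp_pos'].round(4),q['force'].round(2))
s=snap('scene'); save(s['img'],'f3.png',(150,150,310,270),5)"; python3 -m crank '[0.58,0,0,0,0, 0.58,0,0,0,0, 0.58,0,0,0,0]'; python3 -c "
from h import *
q=manip.sense();print(q['tcp_pos'].round(4),q['force'].round(2))
s=snap('scene'); save(s['img'],'f4.png',(150,150,310,270),5)"
```

```text
t: 10.65
tcp_pos: [0.4627, 0.2084, 0.0948]
tool_rot: [0.095, 0.7, -0.094, 0.701]
force: [0.1, 1.1, -1.5]
finger_gap: 0.581
[0.4627 0.2084 0.0948] [ 0.07  1.09 -1.5 ]
t: 11.08
tcp_pos: [0.4623, 0.2084, 0.0945]
tool_rot: [0.094, 0.701, -0.094, 0.701]
force: [0.2, -0.0, -1.8]
finger_gap: 0.585
[0.4623 0.2084 0.0945] [ 0.23 -0.01 -1.76]
```

View pics/f4.png

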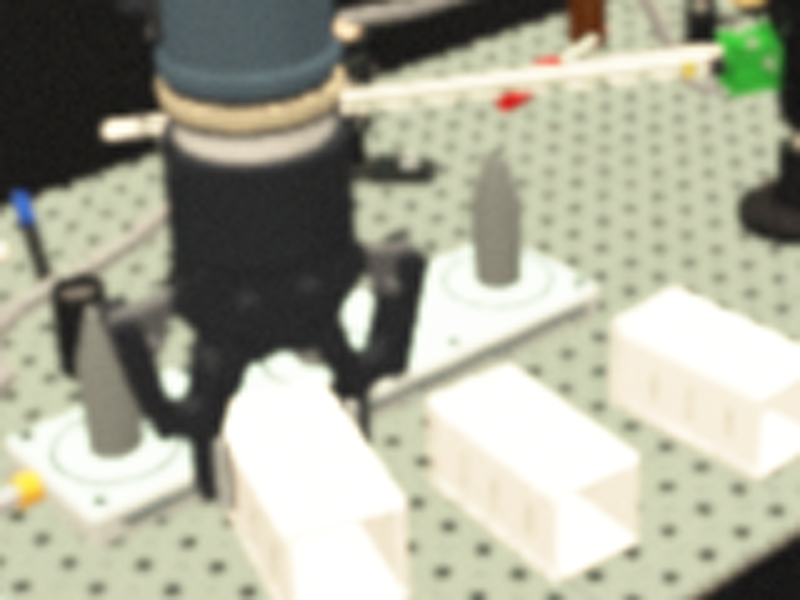

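The vessel's closed end has begun to rise (crop 290,370). I'll ease a little further.

```bash
python3 -m crank '[0.586,0,0,0,0, 0.586,0,0,0,0, 0.586,0,0,0,0,0.586,0,0,0,0]'; python3 -c "
from h import *
q=manip.sense();print(q['tcp_pos'].round(4),q['force'].round(2))
s=snap('scene'); save(s['img'],'f5.png',(150,170,310,290),5)"
```

```text
t: 11.62
tcp_pos: [0.4623, 0.2083, 0.0943]
tool_rot: [0.094, 0.701, -0.094, 0.701]
force: [1.2, -0.2, -1.8]
finger_gap: 0.591
[0.4623 0.2083 0.0943] [ 1.23 -0.21 -1.81]
```

View pics/f5.png

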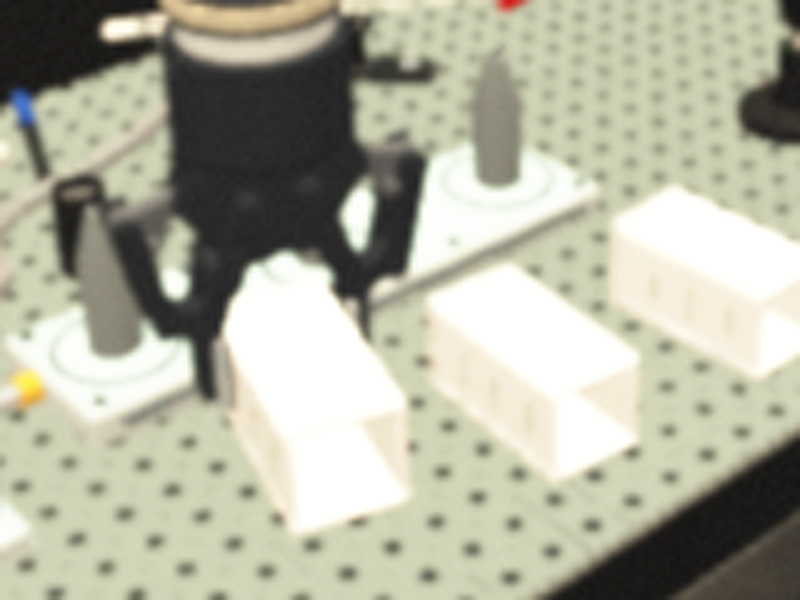

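```bash
cat >> h.py <<'E'
def tiltinfo(s,c,r=.1,zmin=.03,zmax=.22):
    # fit plane to bright points near c (xy)
    P=cloud(s); im=s["img"].astype(int)
    m=(im.min(2)>150)&(im.max(2)-im.min(2)<60)&(np.hypot(P[...,0]-c[0],P[...,1]-c[1])<r)&(P[...,2]>zmin)&(P[...,2]<zmax)
    return P[m],m
E
python3 - <<'E'
from h import *
for n in("scene","top"):
    s=snap(n); p,m=tiltinfo(s,(.435,.215),.08)
    print(n,len(p))
    x=p[:,0]
    for a in np.arange(.36,.52,.015):
        k=(x>=a)&(x<a+.015)
        if k.sum()>3: print(round(a,3),k.sum(),np.percentile(p[k,2],[5,50,95]).round(3))
E
```

```text
scene 1395
0.375 187 [0.061 0.089 0.111]
0.39 316 [0.063 0.085 0.111]
0.405 247 [0.063 0.098 0.111]
0.42 212 [0.063 0.108 0.111]
0.435 164 [0.073 0.109 0.111]
0.45 161 [0.075 0.11  0.143]
0.465 96 [0.083 0.11  0.126]
0.48 12 [0.104 0.117 0.177]
top 8
0.435 4 [0.06  0.123 0.18 ]
```

```bash
python3 -m crank '[0.590,0,0,0,0, 0.590,0,0,0,0, 0.592,0,0,0,0,0.592,0,0,0,0]'
cat > t.py <<'E'
from h import *
import sys
q=manip.sense();print(q['tcp_pos'].round(4),q['force'].round(2),q['finger_gap'])
c=q['tcp_pos'][:2]
s=snap("scene"); p,m=tiltinfo(s,c,.09,.0)
p=p[p[:,2]>.026]
for a in np.arange(c[0]-.09,c[0]+.06,.015):
    k=(p[:,0]>=a)&(p[:,0]<a+.015)
    if k.sum()>3: print(round(a-c[0],3),k.sum(),np.percentile(p[k,2],[5,50,95]).round(3))
if len(sys.argv)>1: save(s['img'],sys.argv[1],(150,150,310,270),5)
E
python3 t.py f6.png
```

```text
t: 12.28
tcp_pos: [0.4625, 0.2084, 0.0945]
tool_rot: [0.094, 0.701, -0.094, 0.701]
force: [-0.1, -0.3, 0.0]
finger_gap: 0.591
[0.4625 0.2084 0.0945] [-0.09 -0.25  0.05] 0.5912708119826191
-0.09 64 [0.031 0.049 0.052]
-0.075 163 [0.03  0.05  0.052]
-0.06 134 [0.036 0.051 0.052]
-0.045 131 [0.031 0.051 0.053]
-0.03 129 [0.036 0.051 0.053]
-0.015 143 [0.034 0.051 0.131]
0.0 123 [0.037 0.051 0.095]
0.015 50 [0.031 0.05  0.131]
```

At 0.592 the vessel dropped flat back onto the bench instead of swinging (depth now shows its top at 0.051). New plan: carry it level behind a peg, hook the lower rim of its mouth on the peg's far flank, and arc the grip up and towards me so the vessel turns mouth-down over the peg. First I'll open and check where it landed.

```bash
python3 -m crank '[0.8,0,0,0,0, 1,0,0,0,0, 1,0,0,70,0, 1,-80,90,100,0, 1,-80,130,100,0, 1,-80,130,100,0]'
python3 - <<'E'
from h import *
s=snap("top"); 
for o in vessels(s): print(np.round(o,3))
save(s["img"],"g1.png",(110,130,270,250),5)
E
```

```text
t: 13.08
tcp_pos: [0.381, 0.3403, 0.1953]
tool_rot: [0.094, 0.701, -0.093, 0.701]
force: [0.3, -1.3, 0.3]
finger_gap: 1.001
[ 4.81000e-01  8.60000e-02  1.00000e-01  5.00000e-02 -5.20000e-02
  5.00000e-02  2.05777e+02  2.10079e+02]
[ 4.34000e-01  2.11000e-01  1.00000e-01  5.30000e-02 -2.74000e-01
  5.00000e-02  1.66455e+02  2.23463e+02]
[ 4.42000e-01 -5.00000e-02  9.70000e-02  4.80000e-02  2.60000e-02
  5.00000e-02  2.47064e+02  2.23116e+02]
```

View pics/g1.png

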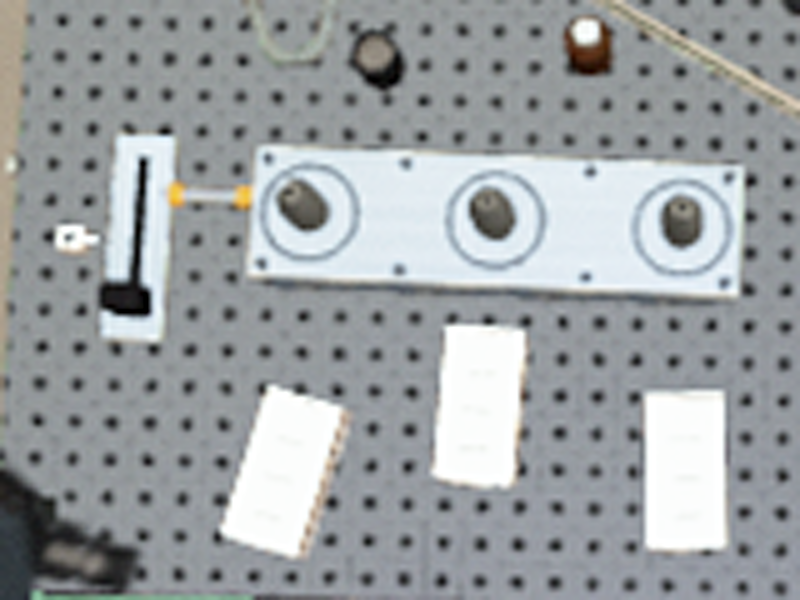

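The middle vessel has been knocked from (0.448,0.074) to (0.481,0.086), as warned. The left one still lies at (0.434,0.212). I'll regrip it and carry it level behind peg 1.

```bash
python3 -m crank '[1,30,-50,0,0, 1,79,-90,0,0, 1,79,-132,0,0, 1,79,-132,-60,0, 1,79,-132,-120,0, 1,79,-132,-158,0, 1,79,-132,-160,0, 1,79,-132,-160,0]' 25;  python3 -m crank '[0,0,0,0,0, 0,0,0,0,0, 0,0,0,0,0, 0,0,0,0,0, 0,0,0,50,0, 0,0,0,110,0, 0,0,0,140,0, 0,0,0,140,0.14, 0,0,0,140,0.27, 0,0,0,140,0.27]'; python3 t.py f7.png
```

```text
t: 14.12
tcp_pos: [0.4619, 0.2064, 0.0351]
tool_rot: [0.095, 0.7, -0.094, 0.701]
force: [-0.2, 0.4, 0.5]
finger_gap: 0.997
t: 15.38
tcp_pos: [0.461, 0.2063, 0.1748]
tool_rot: [-0.0, 0.707, 0.0, 0.707]
force: [-0.3, -1.0, -2.1]
finger_gap: 0.585
[0.461  0.2063 0.1748] [-0.28 -1.03 -2.11] 0.5853255906076048
-0.09 249 [0.142 0.168 0.19 ]
-0.075 345 [0.143 0.165 0.19 ]
-0.06 277 [0.143 0.172 0.19 ]
-0.045 229 [0.143 0.179 0.19 ]
-0.03 179 [0.144 0.188 0.19 ]
-0.015 186 [0.035 0.189 0.191]
0.0 83 [0.041 0.189 0.191]
0.015 17 [0.143 0.189 0.19 ]
```

```bash
python3 -m crank '[0,50,0,5,0, 0,100,1,5,0, 0,150,2,5,0, 0,200,3,5,0, 0,250,3,5,0, 0,255,3,5,0, 0,255,3,5,0]'
python3 - <<'E'
from h import *
q=manip.sense();print(q['tcp_pos'].round(4),q['force'].round(2),q['finger_gap'])
s=snap("scene"); save(s["img"],"g2.png",(80,110,280,260),4); P=cloud(s)
m=(s["img"].min(2)>150)&(P[...,2]>.12)&(P[...,2]<.22)&(P[...,0]>.55)&(P[...,0]<.78)&(abs(P[...,1]-.209)<.05)
p=P[m];print(p.min(0),p.max(0),np.percentile(p,[2,98],axis=0).round(3))
s=snap("top"); save(s["img"],"g3.png",(110,90,270,210),5)
E
```

```text
t: 16.3
tcp_pos: [0.7153, 0.2091, 0.1781]
tool_rot: [-0.0, 0.708, 0.0, 0.706]
force: [-0.6, 0.7, -2.3]
finger_gap: 0.583
[0.7153 0.2091 0.1781] [-0.55  0.73 -2.34] 0.5834933493562963
[0.63170152 0.17148798 0.14290498] [0.73550143 0.23915793 0.19911836] [[0.633 0.186 0.145]
 [0.727 0.235 0.194]]
```

View pics/g2.png

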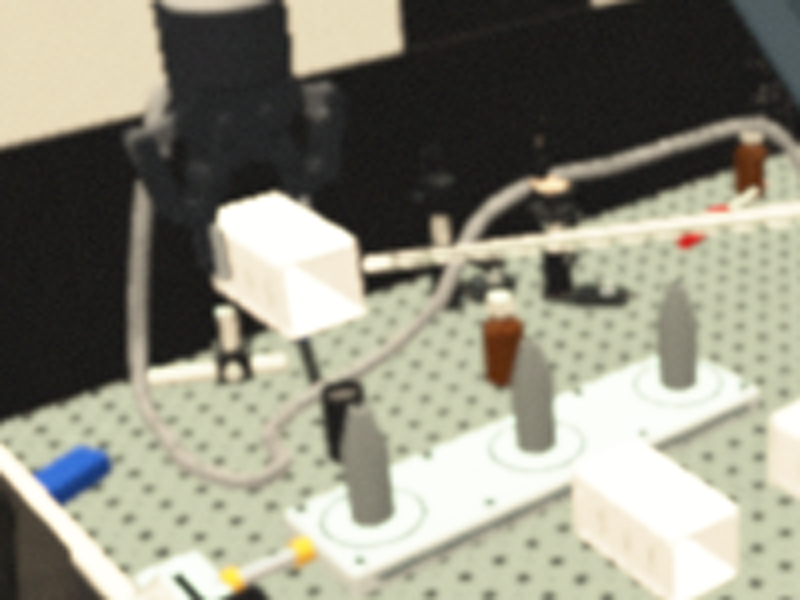

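View pics/g3.png

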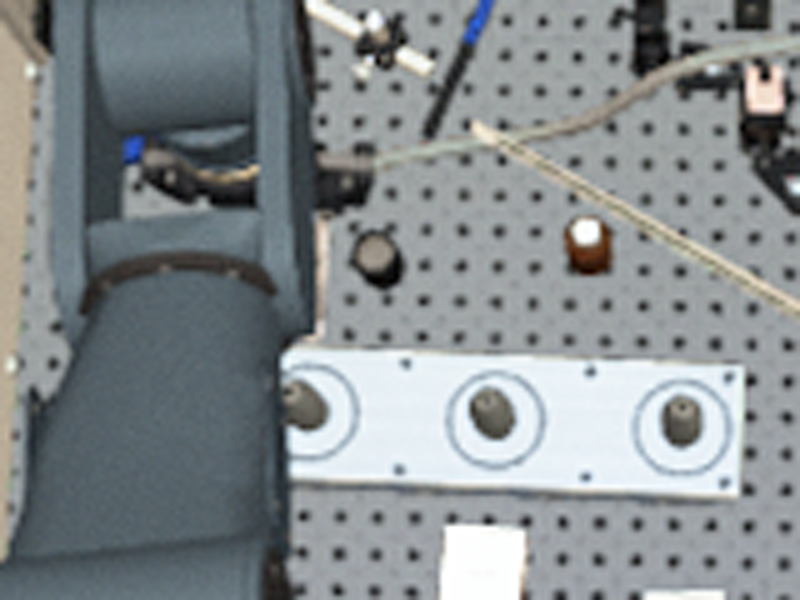

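The vessel (crop 290,260) is level behind peg 1 (365,470), with its mouth rim at x=0.633 and bottom at z=0.143. I'll lower it, then begin the arc in small steps, watching the force.

```bash
python3 -m crank '[0,0,0,-40,0, 0,0,0,-74,0, 0,0,0,-74,0, 0,-6,0,-74,0, 0,-12,0,-74,0, 0,-12,0,-74,0]' 20; python3 -m crank '[0,-6,0,1,0, 0,-10,0,6,0, 0,-12,0,12,0, 0,-12,0,12,0]'
python3 - <<'E'
from h import *
q=manip.sense();print(q['tcp_pos'].round(4),q['force'].round(2),q['finger_gap'])
s=snap("scene"); save(s["img"],"g4.png",(120,150,240,250),6)
E
```

```text
t: 17.15
tcp_pos: [0.7043, 0.2096, 0.1071]
tool_rot: [-0.001, 0.706, 0.001, 0.708]
force: [0.4, -0.0, -2.3]
finger_gap: 0.581
t: 17.65
tcp_pos: [0.6951, 0.2097, 0.1197]
tool_rot: [-0.0, 0.704, 0.001, 0.71]
force: [6.6, 0.9, 2.9]
finger_gap: 0.585
[0.6951 0.2097 0.1197] [6.56 0.87 2.85] 0.5850433271075123
```

View pics/g4.png

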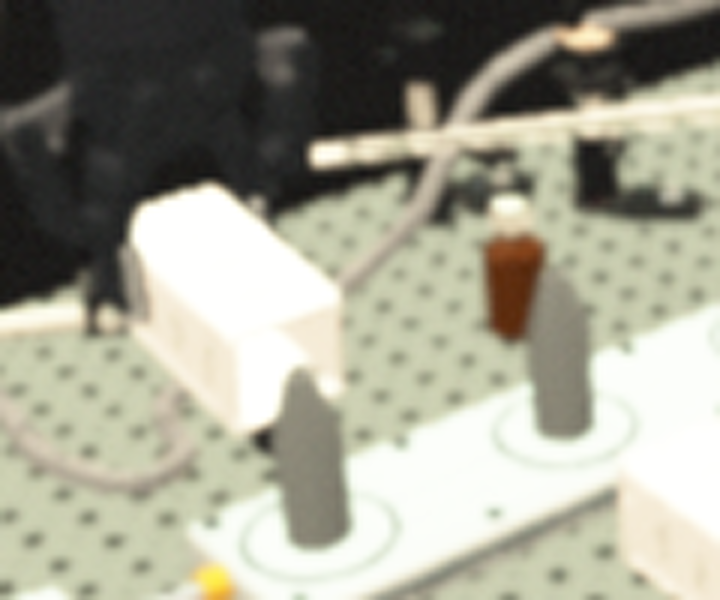

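The peg tip is in the mouth and the lower rim bears on its flank with 6.6 N; the vessel (crop 240,310) has begun to tilt. I'll continue the arc.

```bash
python3 -m crank '[0,-3,0,7,0, 0,-6,0,13,0, 0,-11,0,19,0, 0,-16,0,25,0, 0,-21,0,30,0, 0,-26,0,34,0, 0,-26,0,34,0]'
python3 - <<'E'
from h import *
q=manip.sense();print(q['tcp_pos'].round(4),q['force'].round(2),q['finger_gap'])
s=snap("scene"); save(s["img"],"g5.png",(120,150,240,250),6)
E
```

```text
t: 18.58
tcp_pos: [0.6654, 0.2092, 0.1518]
tool_rot: [-0.001, 0.708, 0.001, 0.707]
force: [1.9, -0.1, 0.4]
finger_gap: 0.579
[0.6654 0.2092 0.1518] [ 1.86 -0.14  0.37] 0.5793539337088661
```

View pics/g5.png

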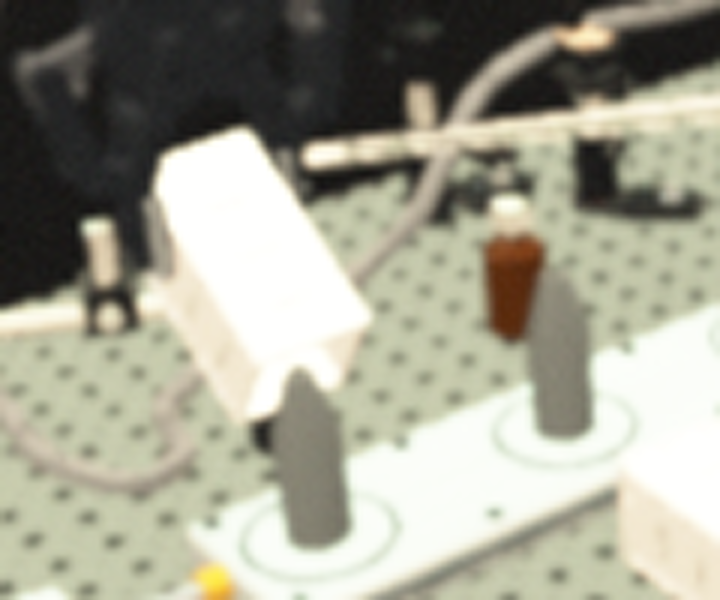

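It has turned about 35°. Continuing.

```bash
python3 -m crank '[0,-6,0,4,0, 0,-12,0,8,0, 0,-19,0,11,0, 0,-26,0,13,0, 0,-33,0,15,0, 0,-40,0,16,0, 0,-40,0,16,0]'
python3 - <<'E'
from h import *
q=manip.sense();print(q['tcp_pos'].round(4),q['force'].round(2),q['finger_gap'])
s=snap("scene"); save(s["img"],"g6.png",(120,150,240,250),6)
E
python3 -m crank '[0,-7,0,16,0, 0,-14,0,16,0, 0,-20,0,15,0, 0,-26,0,14,0, 0,-31,0,13,0,0,-31,0,13,0]'
python3 - <<'E'
from h import *
q=manip.sense();print(q['tcp_pos'].round(4),q['force'].round(2),q['finger_gap'])
s=snap("scene"); save(s["img"],"g7.png",(120,150,240,250),6)
E
```

```text
t: 19.5
tcp_pos: [0.6252, 0.2093, 0.1675]
tool_rot: [-0.001, 0.708, 0.001, 0.707]
force: [1.1, -1.0, -1.4]
finger_gap: 0.584
[0.6252 0.2093 0.1675] [ 1.14 -1.04 -1.43] 0.5842439818106286
t: 20.3
tcp_pos: [0.596, 0.2096, 0.1829]
tool_rot: [-0.001, 0.706, 0.001, 0.708]
force: [1.1, 0.1, 9.0]
finger_gap: 0.583
[0.596  0.2096 0.1829] [1.13 0.11 8.97] 0.5832510071170166
```

View pics/g6.png

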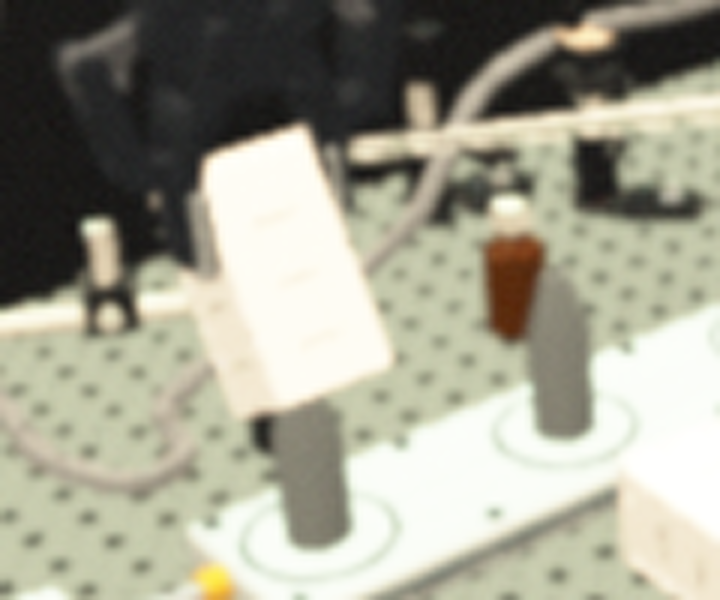

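View pics/g7.png

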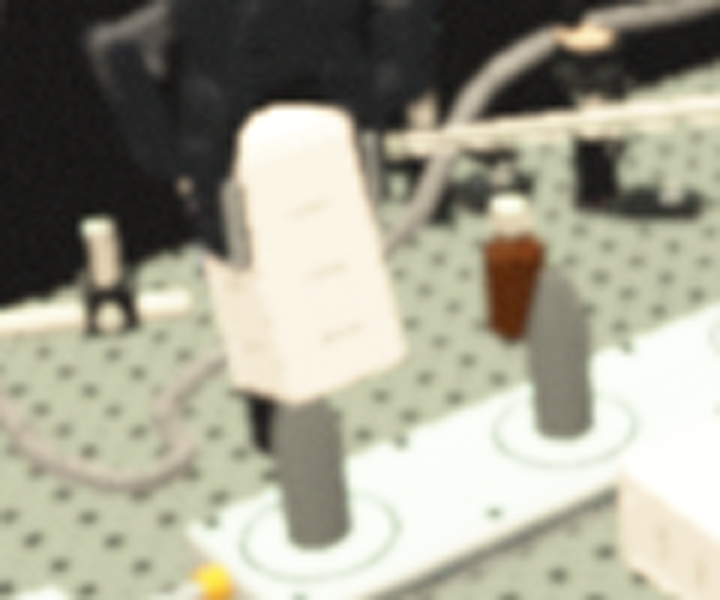

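```bash
cat > pl.py <<'E'
from h import *
import sys
q=manip.sense(); c=q['tcp_pos']; print(c.round(4),q['force'].round(2),q['finger_gap'],q['t'])
s=snap("scene"); P=cloud(s); im=s["img"].astype(int)
m=(im.min(2)>140)&(im.max(2)-im.min(2)<60)&(abs(P[...,0]-c[0])<.11)&(abs(P[...,1]-c[1])<.035)&(P[...,2]>.035)&(P[...,2]<c[2]+.06)
p=P[m]
# RANSAC planes
rng=np.random.default_rng(0); left=p
for it in range(3):
    if len(left)<60: break
    best=None
    for _ in range(400):
        a,b,d=left[rng.choice(len(left),3,replace=False)]
        n=np.cross(b-a,d-a); L=np.linalg.norm(n)
        if L<1e-6: continue
        n/=L; k=abs((left-a)@n)<.0015
        if best is None or k.sum()>best[0]: best=(k.sum(),k)
    k=best[1]; pp=left[k]; cc=pp.mean(0); n=np.linalg.svd(pp-cc,full_matrices=False)[2][2]
    if n[np.argmax(abs(n))]<0:n=-n
    print("plane n",n.round(3),"cnt",len(pp),"c",cc.round(3),"min",pp.min(0).round(3),"max",pp.max(0).round(3)); left=left[~k]
if len(sys.argv)>1: save(s['img'],sys.argv[1],(120,150,240,250),6)
E
python3 pl.py
```

```text
[0.596  0.2096 0.1829] [ 1.26 -0.46  8.47] 0.5824792958052527 20.35
plane n [ 0.967  0.004 -0.255] cnt 634 c [0.581 0.21  0.161] min [0.567 0.183 0.112] max [0.595 0.24  0.209]
plane n [-0.002  1.    -0.002] cnt 194 c [0.598 0.234 0.135] min [0.567 0.232 0.101] max [0.628 0.236 0.201]
plane n [ 0.967  0.013 -0.255] cnt 119 c [0.584 0.207 0.163] min [0.57  0.18  0.113] max [0.597 0.232 0.208]
```

The vessel is at 75° with its back rim resting on the peg tip, because my last z values were relative and so 16 mm too high. I'll lift slightly, move +19 mm in x, lower over the peg, then finish the turn against the flank.

```bash
python3 -m crank '[0,0,0,6,0, 0,10,0,6,0, 0,19,0,6,0, 0,19,0,-5,0, 0,19,0,-17,0, 0,19,0,-29,0, 0,19,0,-29,0]'; python3 pl.py g8.png
```

```text
t: 21.28
tcp_pos: [0.6129, 0.2092, 0.1493]
tool_rot: [-0.001, 0.709, 0.001, 0.706]
force: [-0.5, -0.2, -0.5]
finger_gap: 0.582
[0.6129 0.2092 0.1493] [-0.49 -0.17 -0.47] 0.5823669866252794 21.275
plane n [ 0.965  0.012 -0.263] cnt 615 c [0.598 0.21  0.128] min [0.584 0.181 0.079] max [0.611 0.24  0.175]
plane n [-0.001  1.    -0.016] cnt 171 c [0.614 0.234 0.1  ] min [0.584 0.233 0.07 ] max [0.643 0.237 0.166]
plane n [ 0.946  0.01  -0.323] cnt 110 c [0.599 0.21  0.129] min [0.582 0.18  0.082] max [0.615 0.239 0.175]
```

View pics/g8.png

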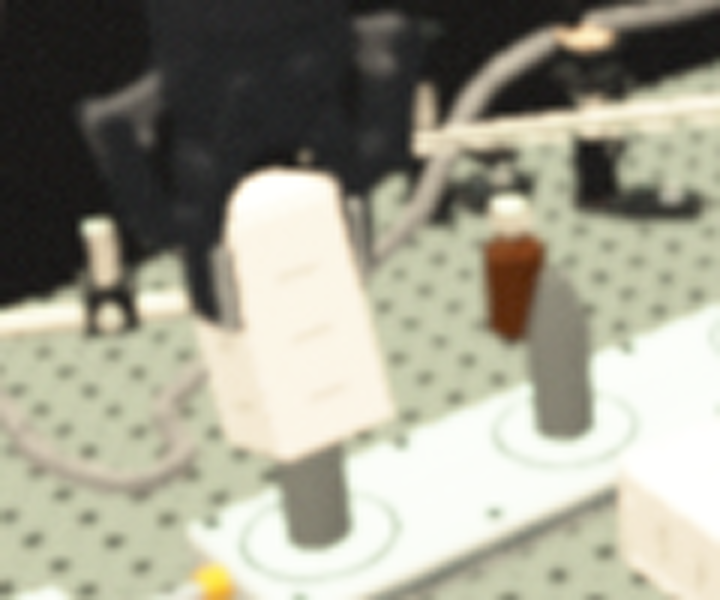

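```bash
python3 -m crank '[0,-6,0,0,0, 0,-11,0,0,0, 0,-16,0,0,0, 0,-20,0,0,0, 0,-24,0,0,0,0,-24,0,0,0]'; python3 pl.py g9.png
```

```text
t: 22.08
tcp_pos: [0.5901, 0.2094, 0.1517]
tool_rot: [-0.001, 0.707, 0.001, 0.707]
force: [3.0, 0.0, -0.4]
finger_gap: 0.58
[0.5901 0.2094 0.1517] [ 2.95  0.02 -0.35] 0.5802003105297175 22.075
plane n [ 0.996  0.009 -0.086] cnt 600 c [0.58  0.21  0.128] min [0.575 0.179 0.076] max [0.586 0.241 0.177]
plane n [ 0.008  1.    -0.006] cnt 166 c [0.602 0.234 0.103] min [0.576 0.233 0.075] max [0.63  0.236 0.163]
plane n [ 0.996  0.006 -0.091] cnt 156 c [0.583 0.21  0.134] min [0.577 0.182 0.076] max [0.588 0.233 0.177]
```

```bash
python3 -m crank '[0,-4,0,0,0, 0,-8,0,0,0, 0,-8,0,0,0, 0,4,0,0,0, 0,4,0,-20,0, 0,4,0,-40,0, 0,4,0,-40,0]'; python3 pl.py g9.png
```

```text
t: 23.0
tcp_pos: [0.5919, 0.209, 0.1091]
tool_rot: [-0.001, 0.71, 0.0, 0.704]
force: [-0.3, 0.2, -1.1]
finger_gap: 0.583
[0.5919 0.209  0.1091] [-0.3   0.21 -1.1 ] 0.5833567306678372 23.0
plane n [ 1.     0.004 -0.002] cnt 555 c [0.585 0.209 0.086] min [0.583 0.183 0.035] max [0.586 0.239 0.158]
plane n [ 0.002  1.    -0.01 ] cnt 153 c [0.607 0.234 0.063] min [0.581 0.232 0.035] max [0.635 0.236 0.13 ]
plane n [-0.003 -0.018  1.   ] cnt 110 c [0.603 0.2   0.132] min [0.583 0.181 0.13 ] max [0.632 0.23  0.134]
```

Now upright, top at 0.132 (rim 12 mm above the deck) and centred on the peg. Lowering and releasing.

```bash
python3 -m crank '[0,0,0,-6,0, 0,0,0,-11,0, 0,0,0,-14,0, 0,0,0,-14,0, 0.7,0,0,-13,0, 1,0,0,-13,0, 1,0,0,-13,0, 1,0,0,-13,0, 1,0,0,40,0, 1,0,0,100,0]'
python3 - <<'E'
from h import *
s=snap("top")
for o in vessels(s): print(np.round(o,3))
print([np.round(o,3) for o in vessels(s,.1,.14)])
s=snap("scene"); save(s["img"],"h1.png",(110,130,310,280),4)
E
```

```text
t: 24.3
tcp_pos: [0.5935, 0.2091, 0.2111]
tool_rot: [-0.001, 0.708, 0.001, 0.706]
force: [1.2, 0.0, 1.0]
finger_gap: 1.001
[ 4.81000e-01  8.60000e-02  1.00000e-01  5.10000e-02 -5.20000e-02
  5.10000e-02  2.05834e+02  2.10114e+02]
[ 4.42000e-01 -5.00000e-02  9.70000e-02  4.80000e-02  2.60000e-02
  5.00000e-02  2.47054e+02  2.23097e+02]
[]
```

View pics/h1.png

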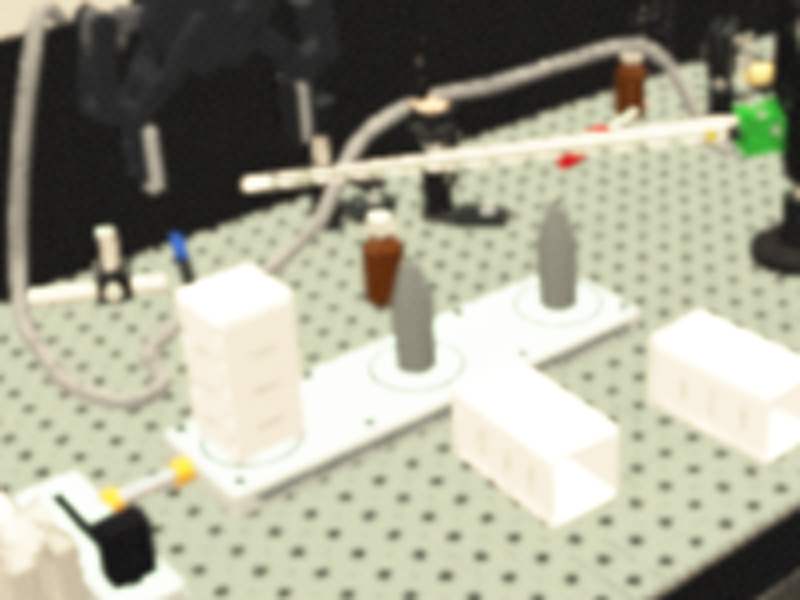

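Vessel 1 is seated upright on peg 1 (crop 240,370). Next is the right-hand vessel at (0.442,-0.050): I'll turn it over on peg 2, then carry it to peg 3.

```bash
python3 -m crank '[1,-20,-50,0,0, 1,-45,-100,0,0, 1,-70,-150,0,0, 1,-95,-200,0,0.02, 1,-124,-250,0,0.026, 1,-124,-258,-40,0.026, 1,-124,-258,-100,0.026, 1,-124,-258,-140,0.026,1,-124,-258,-140,0.026]' 25
python3 - <<'E'
from h import *
q=manip.sense(); print(q['tcp_pos'].round(4),R.from_quat(q['tool_rot']).as_matrix()[:,1].round(3))
s=snap("scene"); save(s["img"],"h2.png",(200,130,340,250),5)
E
```

```text
t: 25.52
tcp_pos: [0.4681, -0.0481, 0.0688]
tool_rot: [-0.009, 0.71, 0.011, 0.705]
force: [-0.1, 0.3, 0.4]
finger_gap: 1.0
[ 0.4681 -0.0481  0.0688] [-0.028  1.     0.003]
```

View pics/h2.png

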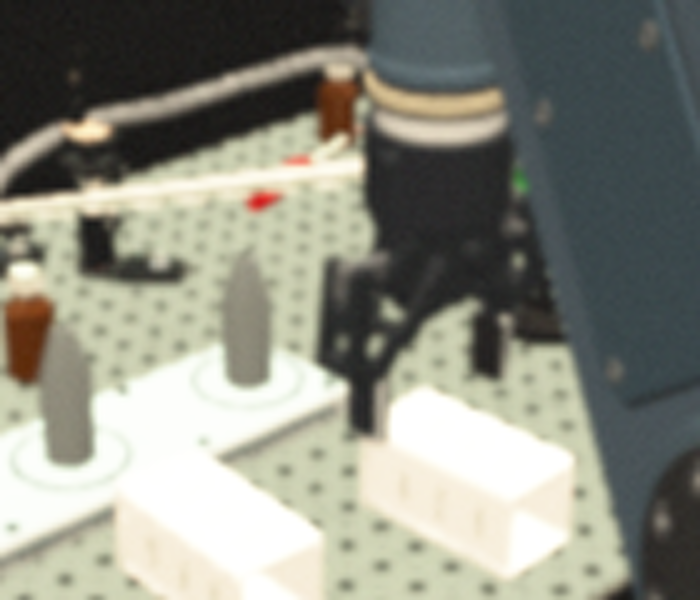

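The fingers straddle the right vessel's closed end (crop 420,390). Gripping it.

```bash
python3 -m crank '[1,0,0,-25,0, 1,0,0,-35,0, 1,0,0,-35,0, 0,0,0,-35,0, 0,0,0,-35,0, 0,0,0,-35,0, 0,0,0,-35,0, 0,0,0,20,0, 0,0,0,80,0, 0,0,0,112,0]' 25
python3 - <<'E'
from h import *
q=manip.sense(); print(q['tcp_pos'].round(4),q['force'].round(2),q['finger_gap'])
s=snap("scene"); P=cloud(s)
m=(s["img"].min(2)>150)&(P[...,2]>.13)&(P[...,2]<.22)&(P[...,0]>.35)&(P[...,0]<.53)&(abs(P[...,1]+.049)<.05)
p=P[m];print(np.percentile(p,[1,99],axis=0).round(3))
E
```

```text
t: 26.82
tcp_pos: [0.471, -0.0489, 0.1861]
tool_rot: [-0.011, 0.706, 0.01, 0.708]
force: [1.1, -0.3, -1.5]
finger_gap: 0.585
[ 0.471  -0.0489  0.1861] [ 1.12 -0.26 -1.47] 0.5850844707078151
[[ 0.39  -0.072  0.15 ]
 [ 0.486 -0.02   0.2  ]]
```

```bash
python3 -m crank '[0,20,40,5,0, 0,50,80,5,0, 0,80,120,5,0, 0,120,132,5,-0.026, 0,170,132,5,-0.026, 0,220,132,5,-0.026, 0,241,132,5,-0.026, 0,241,132,5,-0.026,0,241,132,5,-0.026]'
python3 - <<'E'
from h import *
q=manip.sense(); print(q['tcp_pos'].round(4),q['force'].round(2),q['finger_gap'])
s=snap("scene"); P=cloud(s); save(s["img"],"h3.png",(130,110,290,230),5)
m=(s["img"].min(2)>150)&(P[...,2]>.13)&(P[...,2]<.22)&(P[...,0]>.6)&(P[...,0]<.77)&(abs(P[...,1]-.084)<.05)
p=P[m];print(np.percentile(p,[1,99],axis=0).round(3))
E
```

```text
t: 28.0
tcp_pos: [0.7095, 0.0834, 0.1873]
tool_rot: [-0.001, 0.708, 0.001, 0.706]
force: [-0.6, 0.8, -1.1]
finger_gap: 0.584
[0.7095 0.0834 0.1873] [-0.61  0.78 -1.11] 0.583861433339008
[[0.627 0.059 0.152]
 [0.724 0.112 0.202]]
```

View pics/h3.png

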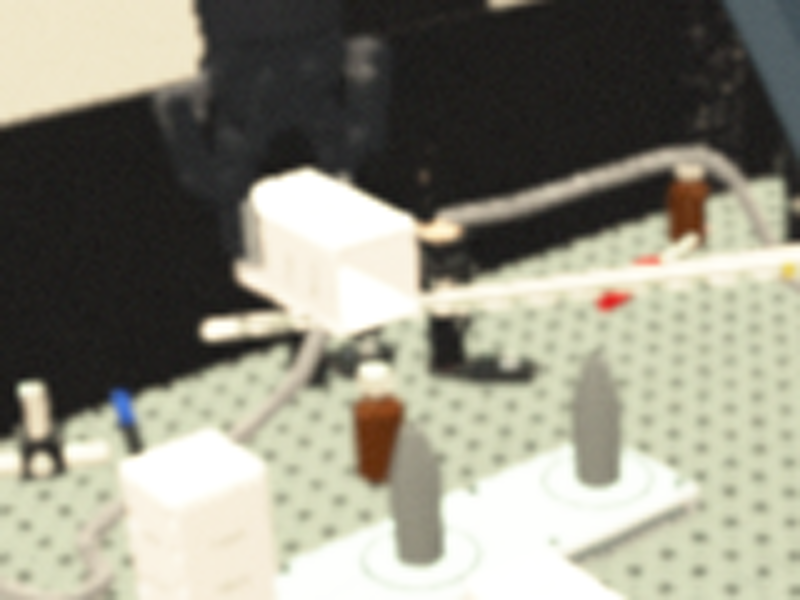

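Clear of the rod and the bottle (crop 380,430). I'll lower it and run the same arc, with the z corrected.

```bash
python3 -m crank '[0,0,0,-40,0, 0,0,0,-79,0, 0,0,0,-79,0, 0,-5,0,-79,0, 0,-10,0,-79,0, 0,-10,0,-79,0]' 20; python3 -m crank '[0,-6,0,1,0, 0,-10,0,6,0, 0,-12,0,12,0, 0,-15,0,19,0, 0,-18,0,25,0, 0,-23,0,31,0,0,-28,0,37,0, 0,-33,0,42,0, 0,-38,0,46,0,0,-38,0,46,0]'; python3 pl.py i1.png
```

```text
t: 28.8
tcp_pos: [0.7015, 0.0834, 0.1112]
tool_rot: [-0.001, 0.706, 0.001, 0.708]
force: [0.5, 0.4, -0.8]
finger_gap: 0.585
t: 30.05
tcp_pos: [0.6625, 0.0832, 0.1558]
tool_rot: [-0.001, 0.708, 0.001, 0.707]
force: [1.3, 0.8, 0.7]
finger_gap: 0.584
[0.6625 0.0832 0.1558] [1.3  0.8  0.74] 0.5840778879865314 30.05
plane n [-0.552 -0.02   0.833] cnt 431 c [0.63  0.083 0.148] min [0.59  0.054 0.122] max [0.674 0.114 0.177]
plane n [-0.008  1.     0.002] cnt 238 c [0.633 0.108 0.122] min [0.593 0.106 0.084] max [0.695 0.11  0.187]
plane n [-0.55  -0.018  0.835] cnt 81 c [0.637 0.085 0.151] min [0.592 0.056 0.122] max [0.677 0.113 0.176]
```

View pics/i1.png

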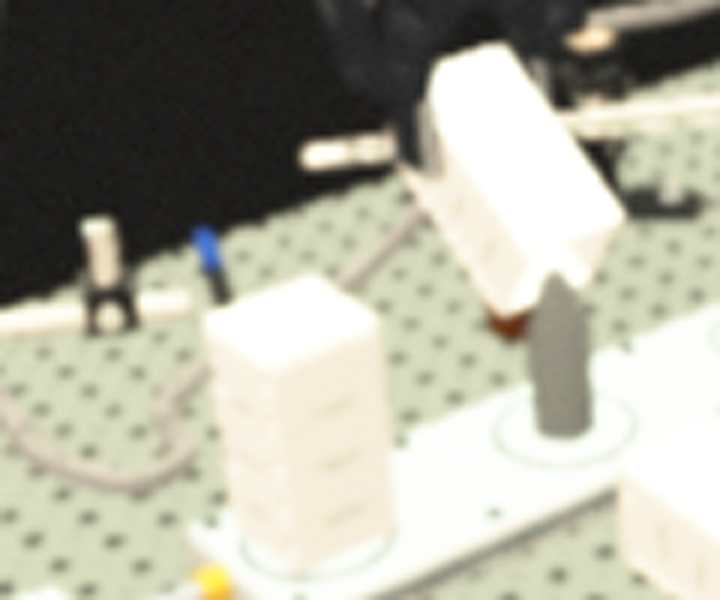

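```bash
python3 -m crank '[0,-7,0,4,0, 0,-14,0,6,0, 0,-21,0,8,0, 0,-28,0,10,0, 0,-35,0,11,0, 0,-42,0,11,0, 0,-48,0,11,0,0,-48,0,11,0]'; python3 pl.py i2.png
```

```text
t: 31.1
tcp_pos: [0.6137, 0.0835, 0.1658]
tool_rot: [-0.001, 0.708, 0.001, 0.706]
force: [1.4, -0.5, 1.7]
finger_gap: 0.584
[0.6137 0.0835 0.1658] [ 1.38 -0.45  1.74] 0.5840610456274254 31.1
plane n [ 0.911  0.011 -0.412] cnt 483 c [0.595 0.083 0.146] min [0.574 0.055 0.1  ] max [0.617 0.114 0.192]
plane n [0.031 0.999 0.017] cnt 231 c [0.598 0.109 0.11 ] min [0.504 0.106 0.036] max [0.653 0.114 0.183]
plane n [ 0.912  0.009 -0.41 ] cnt 102 c [0.596 0.085 0.143] min [0.578 0.053 0.1  ] max [0.617 0.112 0.189]
```

View pics/i2.png

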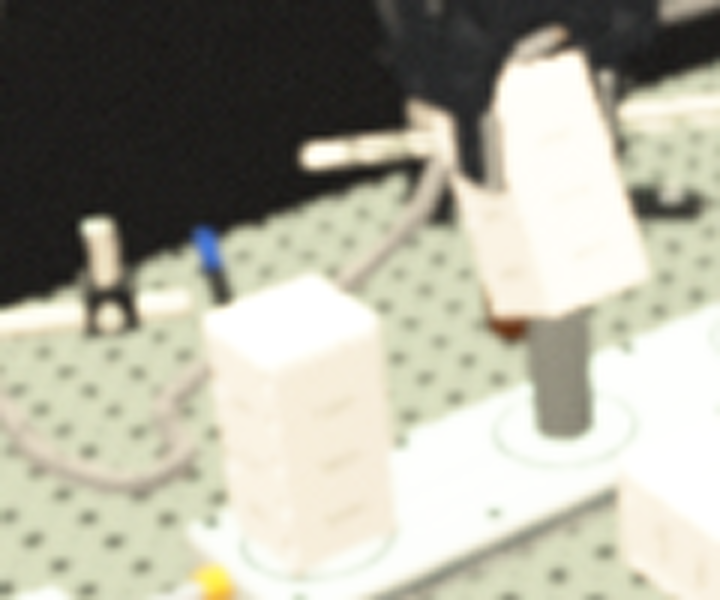

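```bash
python3 -m crank '[0,4,0,-6,0, 0,4,0,-13,0, 0,-4,0,-13,0, 0,-11,0,-13,0, 0,-17,0,-14,0, 0,-23,0,-15,0, 0,-28,0,-16,0, 0,-32,0,-17,0, 0,-32,0,-17,0]'; python3 pl.py i3.png
```

```text
t: 32.28
tcp_pos: [0.5828, 0.0833, 0.1495]
tool_rot: [-0.001, 0.707, 0.001, 0.707]
force: [2.0, -0.2, -0.5]
finger_gap: 0.581
[0.5828 0.0833 0.1495] [ 2.   -0.21 -0.48] 0.581262597607032 32.275
plane n [ 1.     0.023 -0.015] cnt 373 c [0.576 0.085 0.127] min [0.574 0.057 0.073] max [0.578 0.113 0.175]
plane n [ 0.058  0.998 -0.003] cnt 247 c [0.573 0.11  0.089] min [0.473 0.106 0.036] max [0.627 0.117 0.165]
plane n [ 0.004 -0.007  1.   ] cnt 215 c [0.501 0.09  0.051] min [0.473 0.064 0.049] max [0.607 0.114 0.052]
```

View pics/i3.png

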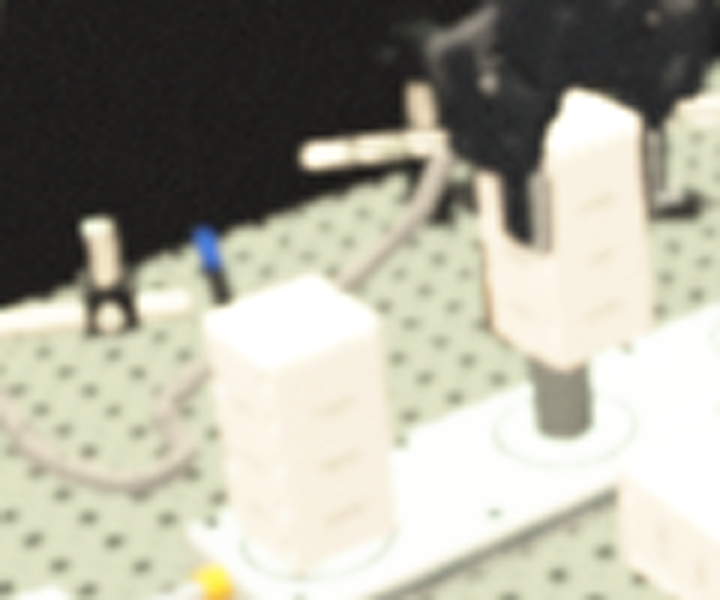

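Upright on peg 2 (tilt under 1°), centre (0.601,0.083). I'll grip harder, lift, carry to peg 3 and lower.

```bash
python3 -m crank '[0,4,0,0,0, 0,4,0,0,0, 0,4,0,25,0, 0,4,0,48,0, 0,4,0,48,0, 0,4,-45,48,0, 0,4,-90,48,0, 0,3,-124,48,0, 0,3,-124,48,0, 0,3,-124,48,0]' 40; python3 pl.py; python3 -c "
from h import *
s=snap('scene'); save(s['img'],'i4.png',(160,110,320,230),5)"
```

```text
t: 33.58
tcp_pos: [0.5854, -0.0401, 0.1962]
tool_rot: [-0.0, 0.708, 0.001, 0.706]
force: [-0.7, 0.7, -0.7]
finger_gap: 0.577
[ 0.5854 -0.0401  0.1962] [-0.72  0.66 -0.7 ] 0.5773048269397789 33.575
plane n [ 0.999  0.012 -0.038] cnt 363 c [ 0.579 -0.041  0.169] min [ 0.576 -0.067  0.12 ] max [ 0.582 -0.014  0.22 ]
plane n [ 0.002  1.    -0.006] cnt 221 c [ 0.604 -0.015  0.156] min [ 0.574 -0.017  0.119] max [ 0.628 -0.014  0.224]
plane n [ 0.998  0.047 -0.032] cnt 85 c [ 0.577 -0.036  0.175] min [ 0.574 -0.064  0.129] max [ 0.579 -0.006  0.236]
```

View pics/i4.png

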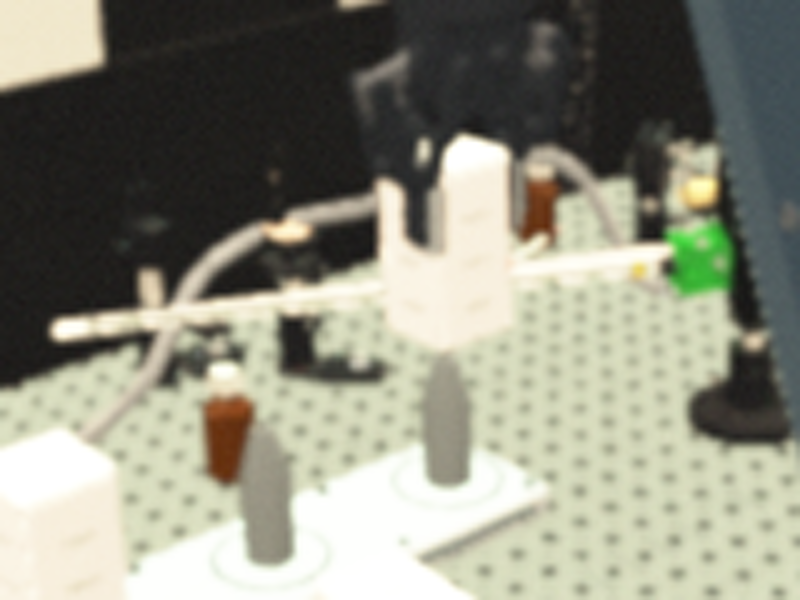

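It is centred over peg 3 (crop 447,420). Lowering, then releasing.

```bash
python3 -m crank '[0,0,0,-40,0, 0,0,0,-70,0, 0,0,0,-88,0, 0,0,0,-96,0, 0,0,0,-101,0, 0,0,0,-101,0]' 20;  python3 pl.py; python3 -m crank '[0.7,0,0,0,0, 1,0,0,0,0, 1,0,0,0,0, 1,0,0,0,0, 1,0,0,50,0, 1,0,0,110,0,1,-50,90,110,0,1,-50,90,110,0]'
python3 - <<'E'
from h import *
s=snap("top")
for o in vessels(s): print(np.round(o,3))
save(s["img"],"j1.png",(110,130,270,250),5)
s=snap("scene"); save(s["img"],"j2.png",(130,130,330,280),4)
q=manip.sense(); print(q['tcp_pos'].round(4))
E
```

```text
t: 34.42
tcp_pos: [0.5861, -0.0401, 0.099]
tool_rot: [-0.001, 0.707, 0.001, 0.707]
force: [-4.9, 0.9, 10.9]
finger_gap: 0.583
[ 0.5861 -0.0401  0.099 ] [-4.92  0.87 10.9 ] 0.5825844450039339 34.425
plane n [ 0.999 -0.007 -0.033] cnt 298 c [ 0.58  -0.041  0.08 ] min [ 0.577 -0.067  0.036] max [ 0.582 -0.009  0.123]
plane n [ 0.012  1.    -0.012] cnt 149 c [ 0.604 -0.015  0.064] min [ 0.574 -0.017  0.035] max [ 0.629 -0.012  0.153]
plane n [ 0.999  0.035 -0.033] cnt 59 c [ 0.577 -0.033  0.082] min [ 0.575 -0.064  0.037] max [ 0.58  -0.005  0.133]
t: 35.48
tcp_pos: [0.5353, 0.0506, 0.2072]
tool_rot: [-0.001, 0.707, 0.001, 0.707]
force: [-1.1, 0.3, 0.4]
finger_gap: 1.001
[0.5329 0.0525 0.2062]
```

View pics/j2.png

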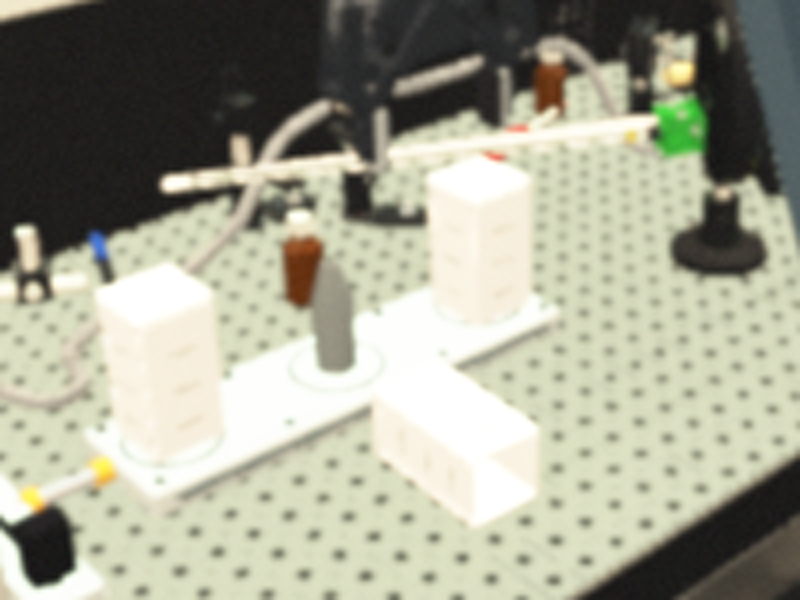

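Peg 3's vessel is seated (crop 480,240). The middle vessel is next; I'll check its pose from the scene view, because the arm blocks the top camera.

Run:
```python
from h import *
s=snap("scene"); P=cloud(s); im=s["img"].astype(int)
m=(im.min(2)>150)&(abs(P[...,2]-.05)<.004)&(abs(P[...,0]-.48)<.08)&(abs(P[...,1]-.085)<.08)
pts=P[m][:,:2].astype(np.float32); k=np.abs(pts-np.median(pts,0)).max(1)<.065
print(len(pts),cv2.minAreaRect(pts[k]))
```

```text
519 ((0.47966593503952026, 0.09134522080421448), (0.051286324858665466, 0.10161875188350677), 87.9818115234375)
```

```bash
python3 -m crank '[1,-26,35,0,-0.045, 1,-26,35,-60,-0.045, 1,-26,35,-120,-0.045, 1,-26,35,-165,-0.045, 1,-26,35,-173,-0.045, 1,-26,35,-173,-0.045]' 25; python3 -m crank '[0,0,0,0,0, 0,0,0,0,0, 0,0,0,0,0, 0,0,0,0,0, 0,0,0,50,0, 0,0,0,110,0, 0,0,0,155,0, 0,0,0,155,0.045,0,0,0,155,0.045]'
python3 - <<'E'
from h import *
q=manip.sense(); print(q['tcp_pos'].round(4),q['force'].round(2),q['finger_gap'])
s=snap("scene"); P=cloud(s); save(s["img"],"k1.png",(160,110,320,230),5)
m=(s["img"].min(2)>150)&(P[...,2]>.13)&(P[...,2]<.24)&(P[...,0]>.4)&(P[...,0]<.56)&(abs(P[...,1]-.084)<.05)
p=P[m];print(np.percentile(p,[1,99],axis=0).round(3))
E
```

```text
t: 36.38
tcp_pos: [0.5112, 0.0837, 0.0334]
tool_rot: [0.015, 0.707, -0.015, 0.707]
force: [0.3, -0.3, 0.2]
finger_gap: 0.998
t: 37.5
tcp_pos: [0.5102, 0.0844, 0.1895]
tool_rot: [-0.001, 0.706, 0.001, 0.708]
force: [0.4, -0.3, -0.6]
finger_gap: 0.587
[0.5102 0.0844 0.1895] [ 0.37 -0.32 -0.63] 0.587401977634272
[[0.427 0.06  0.156]
 [0.524 0.115 0.206]]
```

View pics/k1.png

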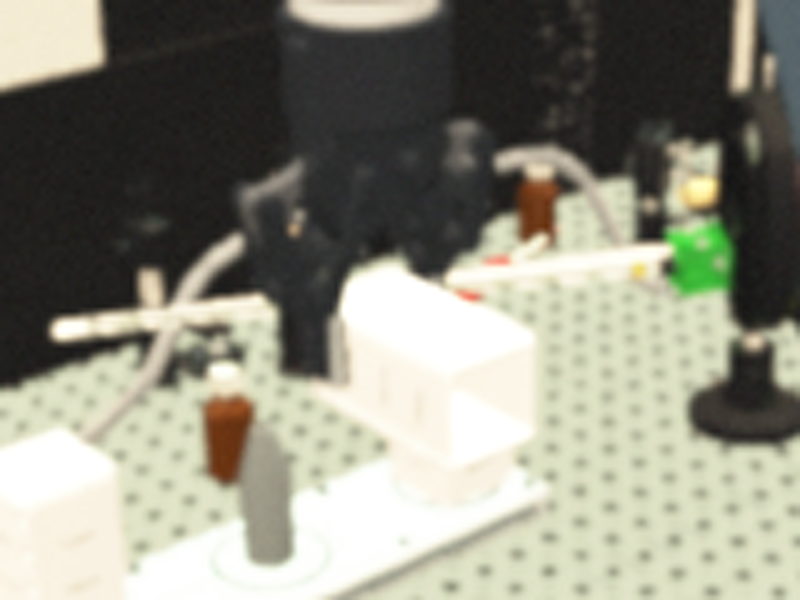

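Gripped level (crop 430,370). Moving it behind peg 2 and repeating the same sequence.

```bash
python3 -m crank '[0,50,0,0,0, 0,100,0,0,0, 0,150,0,0,0, 0,199,0,0,0, 0,199,0,0,0, 0,199,0,-40,0, 0,199,0,-79,0, 0,199,0,-79,0, 0,190,0,-79,0, 0,190,0,-79,0]' 20; python3 -m crank '[0,-6,0,1,0, 0,-10,0,6,0, 0,-12,0,12,0, 0,-15,0,19,0, 0,-18,0,25,0, 0,-23,0,31,0,0,-28,0,37,0, 0,-33,0,42,0, 0,-38,0,46,0,0,-38,0,46,0]'; python3 pl.py i5.png
```

```text
t: 38.8
tcp_pos: [0.7007, 0.0844, 0.1117]
tool_rot: [-0.001, 0.706, 0.001, 0.708]
force: [-0.2, 0.8, -0.3]
finger_gap: 0.586
t: 40.05
tcp_pos: [0.6612, 0.084, 0.1555]
tool_rot: [-0.001, 0.708, 0.001, 0.706]
force: [1.6, 0.1, 0.6]
finger_gap: 0.583
[0.6612 0.084  0.1555] [1.56 0.07 0.58] 0.5829503993629156 40.05
plane n [-0.579 -0.014  0.815] cnt 440 c [0.629 0.085 0.149] min [0.589 0.056 0.12 ] max [0.672 0.115 0.179]
plane n [-0.007  1.     0.   ] cnt 227 c [0.632 0.109 0.121] min [0.593 0.107 0.083] max [0.701 0.11  0.17 ]
plane n [-0.578 -0.014  0.816] cnt 80 c [0.625 0.08  0.148] min [0.588 0.056 0.122] max [0.668 0.112 0.179]
```

View pics/i5.png

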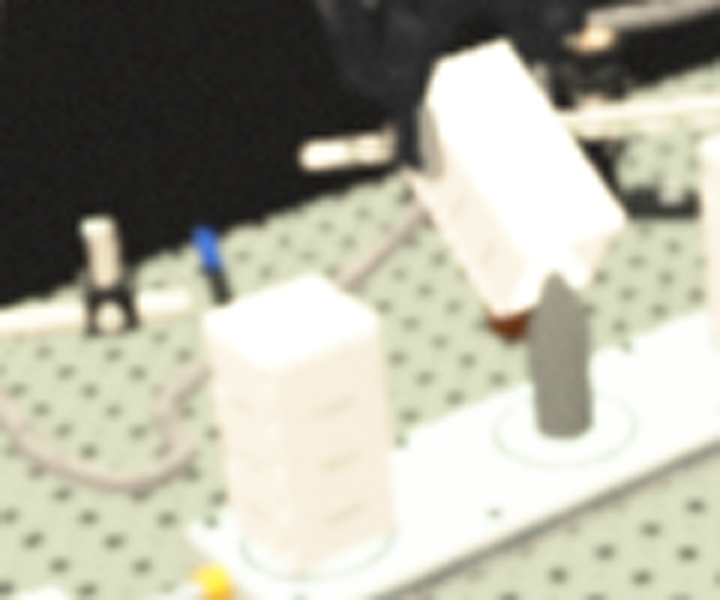

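Same state as last time (35°). Running the rest of the turn.

```bash
python3 -m crank '[0,-7,0,4,0, 0,-14,0,6,0, 0,-21,0,8,0, 0,-28,0,10,0, 0,-35,0,11,0, 0,-42,0,11,0, 0,-48,0,11,0,0,-48,0,11,0]'; python3 pl.py;  python3 -m crank '[0,4,0,-6,0, 0,4,0,-13,0, 0,-4,0,-13,0, 0,-11,0,-13,0, 0,-17,0,-14,0, 0,-23,0,-15,0, 0,-28,0,-16,0, 0,-31,0,-17,0, 0,-31,0,-17,0]'; python3 pl.py i6.png
```

```text
t: 41.1
tcp_pos: [0.6131, 0.0845, 0.1661]
tool_rot: [-0.001, 0.708, 0.001, 0.706]
force: [1.4, -0.3, 2.4]
finger_gap: 0.581
[0.6131 0.0845 0.1661] [ 1.35 -0.29  2.4 ] 0.5805145993696171 41.1
plane n [ 0.925 -0.017 -0.381] cnt 472 c [0.594 0.085 0.147] min [0.574 0.058 0.1  ] max [0.613 0.115 0.193]
plane n [-0.001  1.     0.002] cnt 206 c [0.611 0.109 0.121] min [0.578 0.107 0.084] max [0.651 0.111 0.18 ]
plane n [ 0.922  0.087 -0.377] cnt 119 c [0.595 0.082 0.149] min [0.573 0.053 0.099] max [0.615 0.116 0.19 ]
t: 42.28
tcp_pos: [0.583, 0.0843, 0.1494]
tool_rot: [-0.001, 0.707, 0.001, 0.707]
force: [2.9, 0.8, -0.3]
finger_gap: 0.583
[0.583  0.0843 0.1494] [ 2.92  0.84 -0.29] 0.5834295718105414 42.275
plane n [ 1.    -0.001 -0.004] cnt 487 c [0.575 0.085 0.125] min [0.573 0.052 0.073] max [0.576 0.115 0.179]
plane n [ 0.007  1.    -0.009] cnt 205 c [0.6   0.109 0.104] min [0.571 0.108 0.073] max [0.625 0.111 0.178]
plane n [ 0.999 -0.007 -0.051] cnt 88 c [0.576 0.083 0.142] min [0.572 0.057 0.075] max [0.579 0.116 0.173]
```

View pics/i6.png

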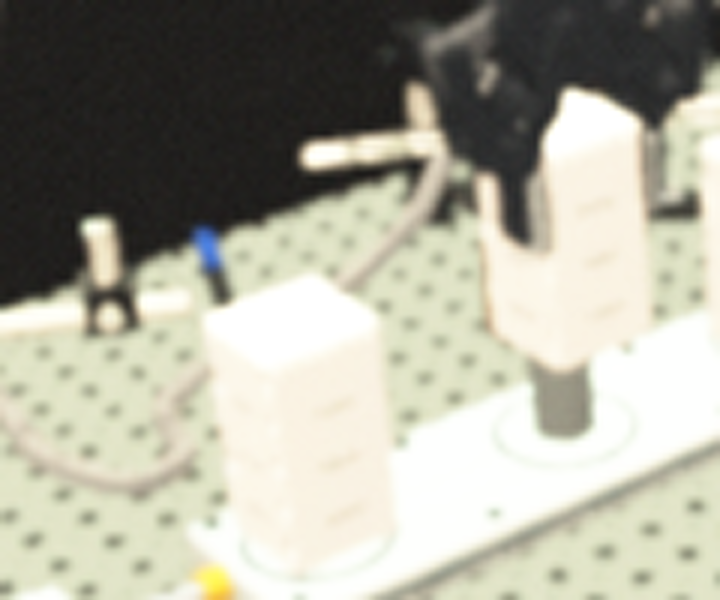

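Upright. Centring (+6 mm), lowering 52 mm and releasing.

```bash
python3 -m crank '[0,6,0,0,0, 0,6,0,-25,0, 0,6,0,-42,0, 0,6,0,-49,0, 0,6,0,-53,0, 0,6,0,-53,0]';  python3 pl.py; python3 -m crank '[0.7,0,0,0,0, 1,0,0,0,0, 1,0,0,0,0, 1,0,0,0,0, 1,0,0,50,0, 1,0,0,110,0, 1,-60,60,110,0, 1,-100,120,110,0, 1,-100,120,110,0]'
python3 - <<'E'
from h import *
s=snap("top"); save(s["img"],"l1.png",(110,130,270,250),5)
s=snap("scene"); save(s["img"],"l2.png",(110,130,310,280),4)
q=manip.sense(); print(q['tcp_pos'].round(4),R.from_quat(q['tool_rot']).as_matrix()[:,1].round(3))
E
```

```text
t: 43.08
tcp_pos: [0.5876, 0.0844, 0.0981]
tool_rot: [-0.001, 0.708, 0.001, 0.706]
force: [-5.6, -0.7, 12.1]
finger_gap: 0.585
[0.5876 0.0844 0.0981] [-5.64 -0.73 12.08] 0.5854452237492552 43.075
plane n [ 1.     0.019 -0.01 ] cnt 395 c [0.579 0.086 0.08 ] min [0.577 0.054 0.035] max [0.582 0.116 0.123]
plane n [ 0.005  1.    -0.018] cnt 131 c [0.604 0.11  0.06 ] min [0.576 0.108 0.036] max [0.629 0.113 0.127]
plane n [ 1.     0.013 -0.016] cnt 76 c [0.582 0.085 0.091] min [0.58  0.057 0.035] max [0.584 0.117 0.122]
t: 44.25
tcp_pos: [0.4867, 0.2061, 0.2064]
tool_rot: [-0.001, 0.708, 0.001, 0.707]
force: [-0.4, 0.5, 0.6]
finger_gap: 1.0
[0.4864 0.2066 0.2063] [-0.006  1.     0.   ]
```

View pics/l2.png

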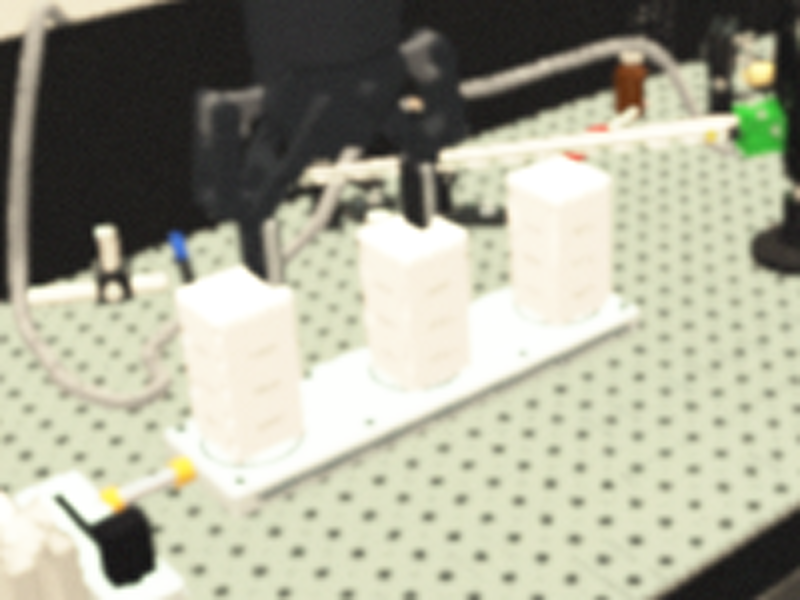

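View pics/l1.png

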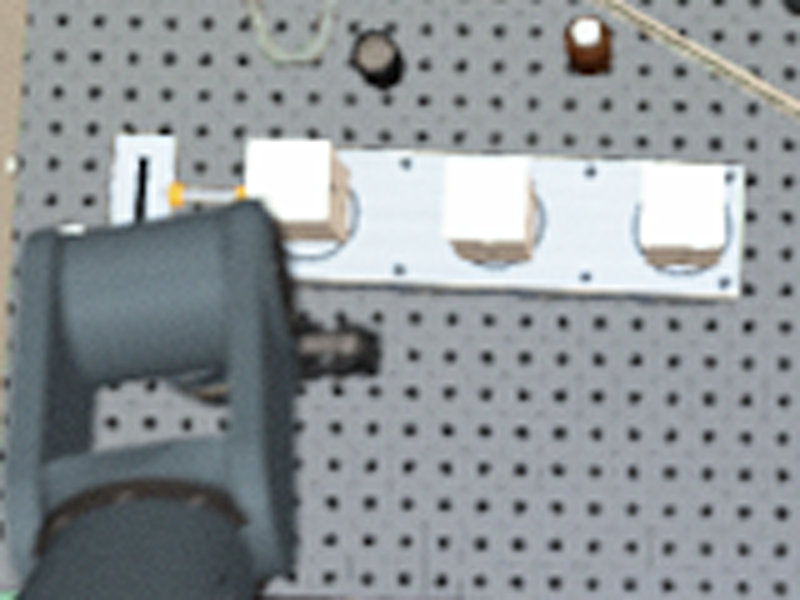

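All three vessels stand on the pegs (scene crop 240,370; 412,305; 560,240). I'll check their heights and go above the valve grip.

```bash
python3 -m crank '[1,5,15,0,-0.17, 1,12,30,0,-0.35, 1,20,45,0,-0.53, 1,28,60,0,-0.71, 1,36,75,0,-0.89, 1,44,90,0,-1.07, 1,51,105,0,-1.25, 1,58,115,0,-1.43, 1,58,115,-40,-1.595, 1,58,115,-90,-1.595]' 40
python3 - <<'E'
from h import *
q=manip.sense(); print(q['tcp_pos'].round(4),R.from_quat(q['tool_rot']).as_matrix()[:,1].round(3))
for n in("scene","top"):
    s=snap(n); P=cloud(s); im=s["img"].astype(int)
    for c in((.6087,.209),(.6064,.0837),(.6042,-.0413)):
        m=(im.min(2)>150)&(abs(P[...,2]-.12)<.008)&(np.hypot(P[...,0]-c[0],P[...,1]-c[1])<.034)
        p=P[m]
        if len(p)>30:
            A=np.c_[p[:,:2]-c,np.ones(len(p))]; f=np.linalg.lstsq(A,p[:,2],rcond=None)[0]
            print(n,c,len(p),"centre",p.mean(0).round(4),"slope",f[:2].round(3))
s=snap("scene"); save(s["img"],"m1.png",(90,150,250,270),5)
E
```

```text
t: 45.6
tcp_pos: [0.5499, 0.3191, 0.1165]
tool_rot: [0.507, 0.493, -0.504, 0.495]
force: [0.3, -0.4, -0.5]
finger_gap: 0.999
[0.5499 0.3191 0.1165] [ 1.    -0.024  0.005]
scene (0.6087, 0.209) 304 centre [0.6064 0.212  0.1194] slope [ 0.069 -0.026]
scene (0.6064, 0.0837) 233 centre [0.5993 0.0877 0.1195] slope [ 0.045 -0.035]
scene (0.6042, -0.0413) 194 centre [ 0.5984 -0.0364  0.1193] slope [ 0.057 -0.045]
top (0.6087, 0.209) 246 centre [0.612 0.206 0.12 ] slope [0.008 0.005]
top (0.6064, 0.0837) 248 centre [0.6029 0.0804 0.1203] slope [-0.     0.002]
top (0.6042, -0.0413) 251 centre [ 0.6027 -0.0433  0.1205] slope [-0.     0.013]
```

View pics/m1.png

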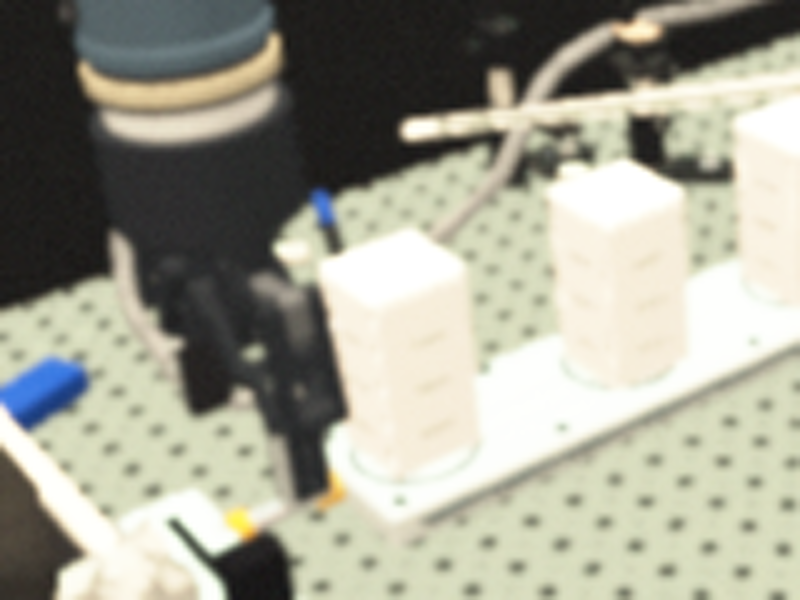

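Vessel tops all measure 0.120 m and level in the top view. Settling above the valve.

```bash
python3 -m crank '[1,0,0,0,0,1,0,0,0,0]'; python3 -c "
from h import *
q=manip.sense(); print(q['tcp_pos'].round(4),R.from_quat(q['tool_rot']).as_matrix()[:,1].round(3))"
```

```text
t: 46.0
tcp_pos: [0.549, 0.3197, 0.1187]
tool_rot: [0.507, 0.494, -0.504, 0.495]
force: [1.0, -0.4, -0.6]
finger_gap: 1.002
[0.549  0.3197 0.1187] [ 1.    -0.022  0.004]
```

```bash
python3 -m crank '[1,-5,2,-35,0, 1,-5,2,-69,0, 1,-5,2,-69,0, 0,-5,2,-69,0, 0,-5,2,-69,0, 0,-5,2,-69,0, 0,-5,2,-69,0, 0,-5,2,-69,0]' 40; python3 -c "
from h import *
q=manip.sense(); print(q['tcp_pos'].round(4),q['force'].round(2),q['finger_gap'])"
```

```text
t: 47.0
tcp_pos: [0.5442, 0.3215, 0.0486]
tool_rot: [0.507, 0.494, -0.504, 0.495]
force: [2.9, -1.5, 5.5]
finger_gap: 0.227
[0.5442 0.3215 0.0486] [ 2.9  -1.54  5.53] 0.2265593179010377
```

Gripped. Sliding about 42 mm towards the pointer line.

```bash
python3 -m crank '[0,8,0,0,0, 0,16,0,0,0, 0,24,0,0,0, 0,32,-1,0,0, 0,38,-1,0,0, 0,42,-1,0,0, 0,42,-1,0,0, 0,42,-1,0,0]'
python3 - <<'E'
from h import *
q=manip.sense(); print(q['tcp_pos'].round(4),q['force'].round(2),q['finger_gap'])
E
python3 -m crank '[1,0,0,0,0, 1,0,0,0,0, 1,0,0,0,0, 1,0,0,0,0, 1,0,0,60,0, 1,0,0,120,0, 1,0,0,150,0, 1,-60,-20,150,0,1,-120,-40,150,0,1,-180,-60,150,0]'
python3 - <<'E'
from h import *
q=manip.sense(); print(q['tcp_pos'].round(4))
s=snap("top"); save(s["img"],"n1.png",(115,150,160,205),12); P=cloud(s); im=s["img"].astype(int)
m=(im.max(2)<70)&(P[...,2]>.04)&(P[...,2]<.07)&(abs(P[...,0]-.59)<.08)&(abs(P[...,1]-.317)<.05)
v,u=np.nonzero(m); q=np.array([ray(s,a,b,.055)[:2] for a,b in zip(u,v)]);print("valve",len(u),q.mean(0),cv2.minAreaRect(q.astype(np.float32)))
s=snap("scene"); save(s["img"],"n2.png",(90,180,250,300),5)
E
```

```text
t: 48.0
tcp_pos: [0.5846, 0.3208, 0.0486]
tool_rot: [0.506, 0.494, -0.505, 0.494]
force: [0.5, -0.8, 7.4]
finger_gap: 0.228
[0.5846 0.3208 0.0486] [ 0.52 -0.77  7.36] 0.22793868186045446
t: 49.25
tcp_pos: [0.4045, 0.2604, 0.1975]
tool_rot: [0.506, 0.494, -0.505, 0.494]
force: [-0.0, 1.0, -0.3]
finger_gap: 1.001
[0.4045 0.2604 0.1975]
valve 47 [0.58354482 0.32115186] ((0.5843787789344788, 0.32100725173950195), (0.029468892142176628, 0.019928406924009323), 77.29020690917969)
```

View pics/n1.png

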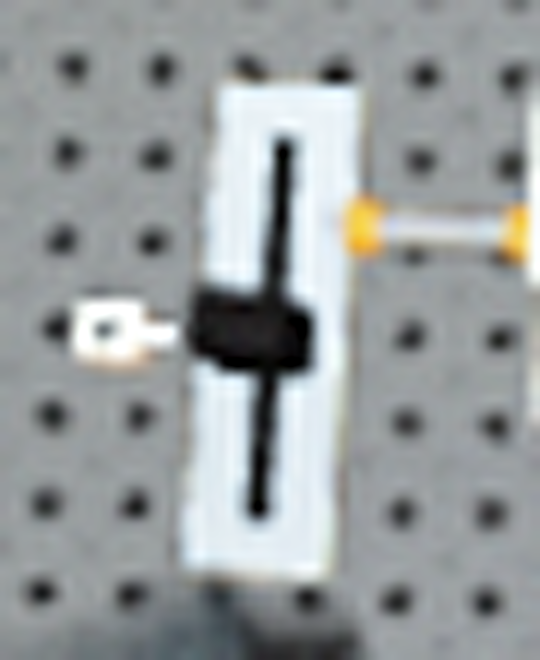

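View pics/n2.png

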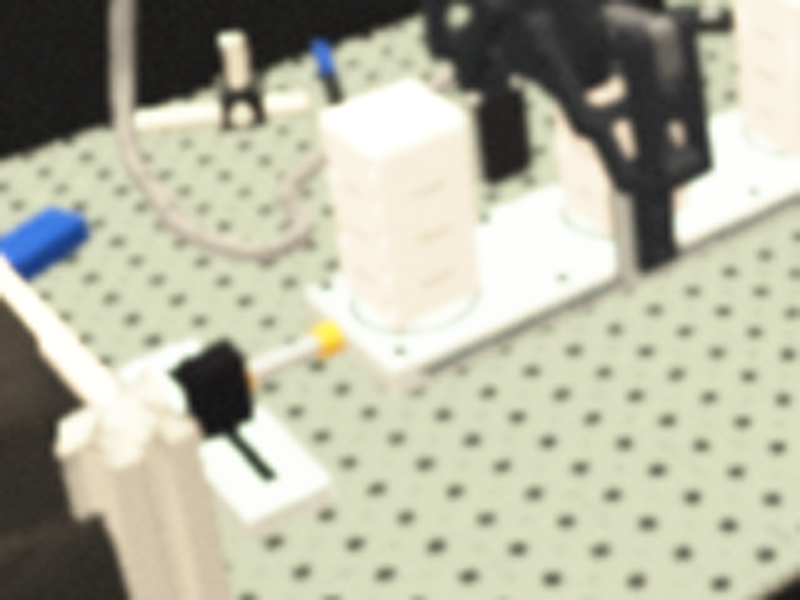

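The grip looks nearly in line with the pin, but the numbers suggest it is about 2 mm short. I'll make a sub-pixel check using the far edges of both blocks.

```bash
cat > edge.py <<'E'
from h import *
psi=-0.018
def cross(prof,rows):
    lo,hi=np.min(prof),np.max(prof); mid=(lo+hi)/2
    for i in range(len(prof)-1):
        if (prof[i]-mid)*(prof[i+1]-mid)<=0 and prof[i]!=prof[i+1]:
            return rows[i]+(mid-prof[i])/(prof[i+1]-prof[i])
s=snap("top"); g=s["img"].astype(float).mean(2)
print(manip.sense()["tcp_pos"].round(4))
o=np.array([.59,.321])
def along(p): d=np.array(p[:2])-o; return d[0]*np.cos(psi)+d[1]*np.sin(psi)
V=[];Pt=[];Pn=[]
uc,vc=proj(s,(.5945,.321,.055)); r=int(round(vc)); rows=np.arange(r-3,r+3)
for u in range(int(round(uc))-3,int(round(uc))+4):
    if abs(u-proj(s,(.5945,.321,.055))[0])<1.2: continue
    c=cross(g[rows,u],rows)
    if c: V.append(along(ray(s,u,c,.055))-.010)
uc,vc=proj(s,(.595,.3665,.026)); r=int(round(vc)); rows=np.arange(r-3,r+2)
for u in range(int(round(uc))-2,int(round(uc))+3):
    c=cross(g[rows,u],rows)
    if c: Pt.append(along(ray(s,u,c,.026))-.008)
uc,vc=proj(s,(.587,.3505,.018)); r=int(round(vc))
for u in (int(round(uc)),int(round(uc))+1,int(round(uc))-1):
    w=np.clip(g[r-3:r+4,u]-150,0,None); Pn.append(along(ray(s,u,(w*np.arange(r-3,r+4)).sum()/w.sum(),.018)))
print("valve",np.round(V,4),np.median(V)); print("ptr",np.round(Pt,4),np.median(Pt)); print("pin",np.round(Pn,4))
E
python3 edge.py
```

```text
[0.4007 0.2594 0.1967]
valve [-0.005  -0.0054 -0.0059 -0.0047 -0.0002] -0.004960224187546456
ptr [-0.0039 -0.0037 -0.0035 -0.0034 -0.0035] -0.0035446408467368525
pin [-0.0027     nan -0.0034]edge.py:24: RuntimeWarning: invalid value encountered in scalar divide
  w=np.clip(g[r-3:r+4,u]-150,0,None); Pn.append(along(ray(s,u,(w*np.arange(r-3,r+4)).sum()/w.sum(),.018)))
```

Both edges and the pin put the pointer 1.5–2 mm further on. I'll regrip and nudge, aiming for a measured TCP x of about 0.5864.

```bash
python3 -m crank '[1,60,20,0,0, 1,120,40,0,0, 1,180,60,0,0, 1,180,60,0,0, 1,180,60,-50,0, 1,180,60,-105,0, 1,180,60,-148,0, 1,180,60,-150,0,1,180,60,-150,0]'; python3 -m crank '[0,0,0,0,0,0,0,0,0,0,0,0,0,0,0,0,0,0,0,0,0,1,0,0,0,0,2,0,0,0,0,2,0,0,0]' 40;python3 -c "
from h import *
q=manip.sense(); print(q['tcp_pos'].round(4),q['force'].round(2),q['finger_gap'])"
```

```text
t: 50.52
tcp_pos: [0.5874, 0.3214, 0.0485]
tool_rot: [0.506, 0.494, -0.505, 0.495]
force: [0.7, -0.4, 0.9]
finger_gap: 0.999
t: 51.4
tcp_pos: [0.5887, 0.3211, 0.0482]
tool_rot: [0.506, 0.494, -0.505, 0.495]
force: [-0.7, -0.9, 5.5]
finger_gap: 0.23
[0.5887 0.3211 0.0482] [-0.71 -0.9   5.49] 0.22963082242671845
```

Overshot by about 2 mm, so I'll step back.

```bash
python3 -m crank '[0,-1,0,0,0,0,-2,0,0,0,0,-2,0,0,0,0,-2,0,0,0]' 40;python3 -c "
from h import *
q=manip.sense(); print(q['tcp_pos'].round(4),q['force'].round(2),q['finger_gap'])"
```

```text
t: 51.9
tcp_pos: [0.5876, 0.3211, 0.0481]
tool_rot: [0.506, 0.494, -0.505, 0.495]
force: [0.6, -0.3, 6.8]
finger_gap: 0.232
[0.5876 0.3211 0.0481] [ 0.61 -0.34  6.78] 0.232164619476559
```

```bash
python3 -m crank '[0,-1,0,0,0,0,-1,0,0,0,0,-1,0,0,0]' 40;python3 -c "
from h import *
q=manip.sense(); print(q['tcp_pos'].round(4),q['force'].round(2),q['finger_gap'])"
```

```text
t: 52.28
tcp_pos: [0.5866, 0.3212, 0.0481]
tool_rot: [0.506, 0.494, -0.505, 0.495]
force: [1.6, -1.0, 6.6]
finger_gap: 0.229
[0.5866 0.3212 0.0481] [ 1.58 -0.98  6.6 ] 0.2292008066050919
```

```bash
python3 -m crank '[1,0,0,0,0, 1,0,0,0,0, 1,0,0,0,0, 1,0,0,0,0, 1,0,0,60,0, 1,0,0,120,0, 1,0,0,150,0, 1,-60,-20,150,0,1,-120,-40,150,0,1,-180,-60,150,0]'; python3 -m crank '[1,-40,0,0,0,1,-40,0,0,0,1,-40,0,0,0]'; python3 edge.py
python3 - <<'E'
from h import *
s=snap("top"); save(s["img"],"o1.png",(115,150,160,205),12); save(s["img"],"o3.png",None,1.5); P=cloud(s); im=s["img"].astype(int)
m=(im.max(2)<70)&(P[...,2]>.04)&(P[...,2]<.07)&(abs(P[...,0]-.59)<.08)&(abs(P[...,1]-.317)<.05)
v,u=np.nonzero(m); q=np.array([ray(s,a,b,.055)[:2] for a,b in zip(u,v)]);print("valve",len(u),q.mean(0))
E
```

```text
t: 53.52
tcp_pos: [0.4057, 0.2611, 0.1975]
tool_rot: [0.506, 0.494, -0.505, 0.495]
force: [-0.1, -0.6, -0.5]
finger_gap: 0.995
t: 53.9
tcp_pos: [0.3689, 0.2622, 0.1978]
tool_rot: [0.506, 0.494, -0.505, 0.495]
force: [0.6, 0.2, 0.3]
finger_gap: 1.0
[0.3694 0.2623 0.1977]
valve [-0.0041 -0.0044 -0.0043 -0.003   0.0019] -0.00413644506182439
ptr [-0.0039 -0.0037 -0.0035 -0.0034 -0.0035] -0.0035446408467368525
pin [-0.0028 -0.0121 -0.0036]
valve 51 [0.58547045 0.32128855]
```

View pics/o1.png

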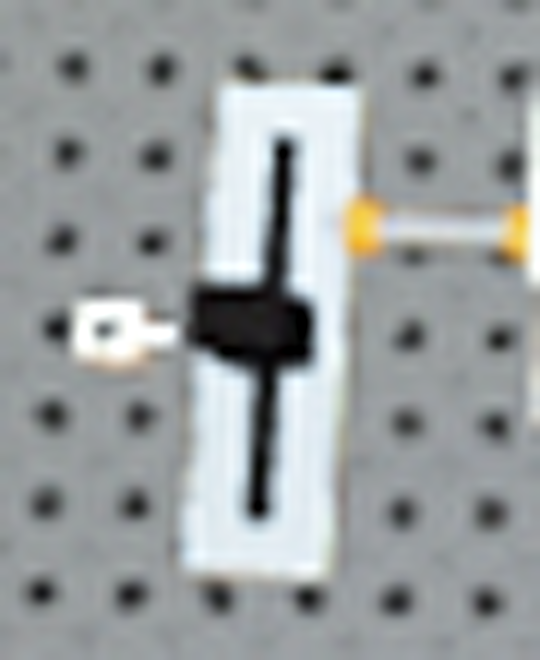

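View pics/o3.png

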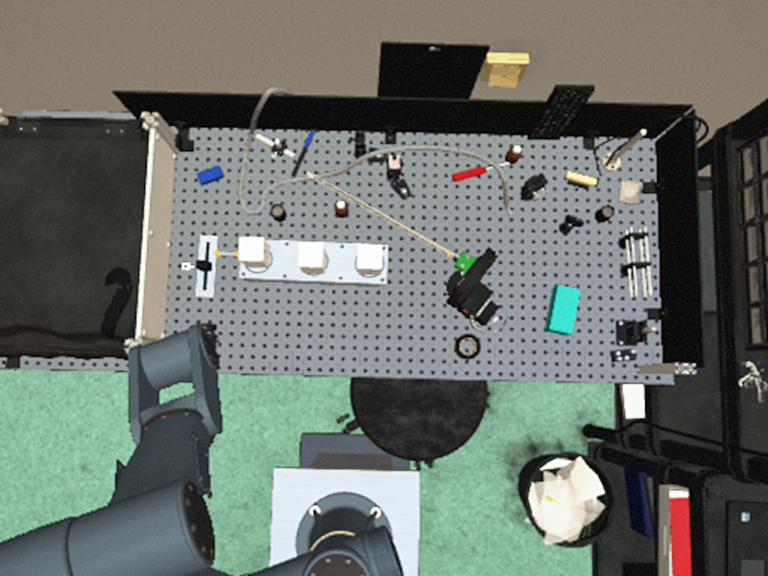

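The grip is in line with the pin to within about 0.6 mm (crop 250,325 against the pin at 165,333). All three vessels are seated, and the bystanders are at the same pixels as at the start: (278,212), (341,208) and (467,346).

```bash
python3 -c "
from h import *
print(manip.sense()['t'],workorder.sign_off())"
```

```text
the job is handed in; nothing more can be done
54.0 None
```

The job is done and handed in at t = 54 s. The valve was shut first, then three vessels were put over the three pegs, then the valve grip was slid back in line with the pointer.

- **Shutting the valve:** I slid the grip home until it met its stop. The force rose to about 12 N while the grip's position stayed the same.
- **Turning the vessels over:** Each vessel was gripped near its closed end. I hooked the rim of its mouth on a peg, tipped it upright over the peg, lowered it and released it.
- **Vessel check:** In the top view all three tops are level at 0.120 m, the height of a vessel standing with its rim on the deck. In the scene view the tops fit as tilted by about 3–5°. I relied on the top view, because the scene camera sees the tops at a shallow angle.
- **Valve and pointer:** I first stopped about 1.5–2 mm short, so I regripped the grip and corrected it. The last edge measurement puts it about 0.6 mm from the pointer block. The pin readings were noisier: two were within about 1.3 mm and one was unusable.
- **What went wrong:** An early attempt to let the first vessel swing down in a loosened grip dropped it a few centimetres, flat onto the bench. On its later turn over the peg the rim briefly rested on the peg tip, because I had set the height too high. Both were put right.
- **Other things:** The middle vessel was knocked aside during the run, so I measured it again before gripping it. In the last picture the dropper bottle, lens tube, tape roll and turquoise box are where they started.

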